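Top up the coil tray and zero its shortage dial

ROBOT

A 7-joint arm with a two-finger parallel gripper is mounted at the origin on the work surface. World frame = base frame: x ahead of the robot, y to its left, z up, the work surface at z = 0. Lengths are in m, angles in rad, forces in N, time in s.
With the tool pointing down it reaches from about 0.4 to 0.925 m from the base axis. Payload 4.1 kg.
Tool frame: the origin (TCP) lies midway between the tips of the shut fingers; the grasp point (between the pads) lies 19 mm behind it; z points along the fingers, y is the line along which they close (so a half turn about z gives the same grasp; the last joint's range is limited). The gripper opens to 85 mm and grips with 20 to 120 N. Pads are 22 mm wide; open, the fingers measure 114 mm over their backs; the gripper's body (76 mm by 85 mm) begins 54 mm behind the grasp point. The pads swing forward as they close: fully open they stand 13 mm farther back than shut.
Start: joints at [-1.271, 0.398, 0.045, 1.537, -0.019, 1.207, -0.051], TCP at [0.252, 0.599, 0.209] pointing down, gripper open.
Joint ranges: [-2.82, 2.82], [-0.49, 2.23], [-1.37, 1.46], [0, 2.46], [-1.36, 4.5], [0.23, 2], [-2.94, 2.94]. Speed limits (rad/s): [2.57, 2.57, 3.14, 3.14, 3.14, 3.14, 3.14].

INTERFACE

Orientations are given as a unit quaternion [w, x, y, z].
In Python, from station import readout, imaging, workorder gives the robot as it stands.
- The arm moves only by the tool apply_moves, never from a script. Its argument "plan" is a list that holds one entry, the list of rows, each a list of 7 numbers: the shift along the tool's x, y, z normalised to -1 to 1, where 1 is 500 mm, then the turn, a rotation vector about the tool's x, y, z normalised to -1 to 1, where 1 is 360 degrees, then the opening, from 0 (shut) to 1 (fully open). In form: [[[tx, ty, tz, ax, ay, az, grip], ...]]. A call has exactly 8 rows; each row is the pose to reach, as a shift and turn from the pose commanded when the call began, along the tool's axes at that moment, turning the shorter way round; what a row does not reach only later rows make up. A row lasts 1/12 s, in which the tool goes at most 41.7 mm and 7.16 degrees, less where a joint would pass 70% of its speed; a pose out of reach is approached as far as the arm can. A call with a number of a shift or a turn outside -1 to 1 is refused whole. A call with a gripper value outside its range is refused whole. The fingers move at their own pace and stop on an object; "grip_force" is the grip in N (left out, the last holds). Time passes only in rows, so rows that repeat a pose let the fingers close, or fill a call up. It gives the time, the measured TCP pose, the force, the opening and the grip force at its end, in the units of the state.
- readout.read_state(): the state, without advancing time (a new reading comes with each control period).
- imaging.capture(name): name is "scene" or "side" or "wrist"; returns a dict with "pixels" (420x560x3 uint8, red, green, blue), "fx", "fy", "cx", "cy" (pixels), "rvec" (rotation vector, rad) and "tvec" (3), from world to camera coordinates, as OpenCV has them. Camera axes: x right, y down, z forward; pixel columns grow to the right and rows downward; lengths in m; the calibration is good to about 2 mm. A picture is of the moment at which its call begins. There is no depth.
- workorder.close_job(): hands the job in; it is judged then, once.
Trained networks look in a picture, given as the dict that the camera call returned (one of the last four; its "shot" number tells which), for a name from the list of things; names that differ only in an ending like _2 or _b are one class to them, and where a whole thing is asked for, a point or a joint stands for the part that bears it (a point fixed in the world has none). Each returns a list of dicts, best first, with "conf" (0 to 1); they miss things now and then, are a little off and sometimes report something else, mostly with a low value. They report only what shows in the picture. A call takes as long as a camera call. They do not tell look-alikes from the thing itself.
- imaging.trace(picture, query): "mask" (420x560 bool, what is visible of it) and "rect" ([left, top, right, bottom] in pixels, round what is visible of it).
- imaging.tip_of(picture, query): "xy" ([column, row] in pixels: a listed point, or the origin of a listed thing).
The state is a dict: "time": time; "joint_positions": joint angles; "qvel": joint speeds; "effort": joint torques, N m; "tcp_pos": TCP position; "eef_rot": TCP orientation; "ft_force": force on the tool from outside, world axes, zero at the start; "ft_torque": the same for the moment, N m; "width": finger opening in m; "finger_force": force on a finger pad.
Only numpy, scipy, OpenCV 4.12 (cv2) and the standard library are available. Lean on these libraries where they do the work, as an engineer would, in place of code of your own. Each camera call takes 0.05 s, during which the arm holds its last target. There are 200 camera calls.

TASK

Two of the six pockets in the black coil tray are empty: fill them with the two box-shaped spare coils from the sloping shelf, setting each one down upright and fully home in its pocket without dropping it. When the tray is full, turn the shortage dial at the tray's end back until its pointer is on the long zero mark. Leave the coils already in the tray, the round can and everything else on the bench where they are.

Things in the scene. Friction and masses are not known exactly. Their poses are not given: they have to be found in the camera images.
- tray: black kitting tray fixed to the bench, 124 (x) x 302 mm (y), 20 mm thick, top at z = 20 mm; six pockets in two rows of three, and a dial at its +y end. Origin on the bench, its x axis across the tray, away from the robot
- dial_grip (a point): point on the dial's axis, 3 mm under the top of its grip bar. The dial is an aluminium disc 54 mm across (its top 28 mm above the bench) with an upright black bar grip on it, 46 long x 12 wide x 26 mm high, top 54 mm above the bench. The point turns with the dial: its x axis runs along the bar to the pointer end, which has a small black pointer on the disc's edge and a white line on the bar's top
- dial_zero (a point): the zero mark: the long thick black mark on the white scale round the dial, 38 mm from the dial's axis towards tray +x (the other three marks are short and thin)
- dial (a joint): angle of the dial in rad, 0 when the pointer is on the zero mark, growing anticlockwise seen from above; it turns from -0.9 to 1.7 and stays where it is left
- shelf: aluminium spares shelf, fixed, 230 mm wide (y), its surface sloping at 30 degrees, the low edge with a 10 mm lip towards its own -x (about towards the robot). Surface 50 mm above the bench at the lip, rising to 87 mm; origin on the bench, 50 mm behind the lip
- pocket_1 (a point): centre of the floor of a pocket in the tray, 8 mm above the bench: nearer the robot row (tray x -27 mm), column at tray y -105 mm. Every pocket is 37 (tray x) x 29 mm (tray y), 12 mm deep, with a small chamfer; axes as the tray's. Four of the six hold a part, two are empty
- pocket_2 (a point): centre of the floor of a pocket in the tray, 8 mm above the bench: nearer the robot row (tray x -27 mm), column at tray y -41 mm. Every pocket is 37 (tray x) x 29 mm (tray y), 12 mm deep, with a small chamfer; axes as the tray's. Four of the six hold a part, two are empty
- pocket_3 (a point): centre of the floor of a pocket in the tray, 8 mm above the bench: nearer the robot row (tray x -27 mm), column at tray y +23 mm. Every pocket is 37 (tray x) x 29 mm (tray y), 12 mm deep, with a small chamfer; axes as the tray's. Four of the six hold a part, two are empty
- pocket_4 (a point): centre of the floor of a pocket in the tray, 8 mm above the bench: farther from the robot row (tray x +27 mm), column at tray y -105 mm. Every pocket is 37 (tray x) x 29 mm (tray y), 12 mm deep, with a small chamfer; axes as the tray's. Four of the six hold a part, two are empty
- pocket_5 (a point): centre of the floor of a pocket in the tray, 8 mm above the bench: farther from the robot row (tray x +27 mm), column at tray y -41 mm. Every pocket is 37 (tray x) x 29 mm (tray y), 12 mm deep, with a small chamfer; axes as the tray's. Four of the six hold a part, two are empty
- pocket_6 (a point): centre of the floor of a pocket in the tray, 8 mm above the bench: farther from the robot row (tray x +27 mm), column at tray y +23 mm. Every pocket is 37 (tray x) x 29 mm (tray y), 12 mm deep, with a small chamfer; axes as the tray's. Four of the six hold a part, two are empty
- spare_1: spare: a box-shaped shielded coil in a steel can, 32 (own x) x 24 (own y) x 40 mm high (own z), 70 g, the same when turned half round; origin at the centre of its underside. At the start it stands on the sloping shelf against its lip, leaning 30 degrees with it (own z square to the slope, leaning to the robot; own x up the slope)
- spare_2: spare: a box-shaped shielded coil in a steel can, 32 (own x) x 24 (own y) x 40 mm high (own z), 70 g, the same when turned half round; origin at the centre of its underside. At the start it stands on the sloping shelf against its lip, leaning 30 degrees with it (own z square to the slope, leaning to the robot; own x up the slope)
- seated_1: part already in the tray, in one of the pockets, same as the spares: a box-shaped shielded coil in a steel can, 32 (own x) x 24 (own y) x 40 mm high (own z), 70 g, the same when turned half round; origin at the centre of its underside
- seated_2: part already in the tray, in one of the pockets, same as the spares: a box-shaped shielded coil in a steel can, 32 (own x) x 24 (own y) x 40 mm high (own z), 70 g, the same when turned half round; origin at the centre of its underside
- seated_3: part already in the tray, in one of the pockets, same as the spares: a box-shaped shielded coil in a steel can, 32 (own x) x 24 (own y) x 40 mm high (own z), 70 g, the same when turned half round; origin at the centre of its underside
- seated_4: part already in the tray, in one of the pockets, same as the spares: a box-shaped shielded coil in a steel can, 32 (own x) x 24 (own y) x 40 mm high (own z), 70 g, the same when turned half round; origin at the centre of its underside
- can: round capacitor can 32 mm across, 40 mm high, standing in the row of spares on the shelf; too wide for the pockets, to be left alone; origin at the centre of its underside
- bin: bystander: blue open bin of connectors, 120 x 90 x 55 mm, origin under its centre
- screwdriver: bystander: screwdriver 180 mm long lying on the bench
- board: bystander: green circuit board 110 x 140 x 6 mm (16 mm with its connector) lying on the bench, origin under its centre
There are look-alikes about, which are no part of the job. Leave any purple or red look-alike of the spare_1 alone.

How it is judged:
On the way, in this order (a step that is already met when the one before it is completed fails the run):
1. one spare coil sits home in an empty pocket ((((distance between spare_1 and pocket_1 below 0.006 m or distance between spare_1 and pocket_2 below 0.006 m or distance between spare_1 and pocket_3 below 0.006 m or distance between spare_1 and pocket_4 below 0.006 m or distance between spare_1 and pocket_5 below 0.006 m or distance between spare_1 and pocket_6 below 0.006 m) and angle between spare_1's own z axis and vertical below 0.1 rad) or ((distance between spare_2 and pocket_1 below 0.006 m or distance between spare_2 and pocket_2 below 0.006 m or distance between spare_2 and pocket_3 below 0.006 m or distance between spare_2 and pocket_4 below 0.006 m or distance between spare_2 and pocket_5 below 0.006 m or distance between spare_2 and pocket_6 below 0.006 m) and angle between spare_2's own z axis and vertical below 0.1 rad))), for 0.2 s.
2. both spare coils sit home, so all six pockets are full ((distance between spare_1 and pocket_1 below 0.006 m or distance between spare_1 and pocket_2 below 0.006 m or distance between spare_1 and pocket_3 below 0.006 m or distance between spare_1 and pocket_4 below 0.006 m or distance between spare_1 and pocket_5 below 0.006 m or distance between spare_1 and pocket_6 below 0.006 m) and angle between each of spare_1, spare_2's own z axis and vertical below 0.1 rad and (distance between spare_2 and pocket_1 below 0.006 m or distance between spare_2 and pocket_2 below 0.006 m or distance between spare_2 and pocket_3 below 0.006 m or distance between spare_2 and pocket_4 below 0.006 m or distance between spare_2 and pocket_5 below 0.006 m or distance between spare_2 and pocket_6 below 0.006 m)), for 0.2 s.
3. after that, the dial's pointer is on the zero mark (value of joint dial between -0.12 and 0.12 rad), for 0.2 s.
At the end, for the whole second after the job is handed in: Each spare coil is at rest in a pocket: underside centre within 6 mm of the centre of the pocket's floor, upright within 0.1 rad. The dial reads zero within 0.12 rad. The four coils that were in the tray have moved less than 8 mm, the round can, bin, screwdriver and board less than 15 mm (all of step 2 and all of step 3 and linear speed of each of spare_1, spare_2 below 0.02 m/s and distance of each of seated_1, seated_2, seated_3, seated_4 from where it was at the start of the episode below 0.008 m and distance of each of can, bin, screwdriver, board from where it was at the start of the episode below 0.015 m); the robot touches nothing.
It fails at once if spare_1 is dropped (out of the fingers and faster than 0.6 m/s, a fall of some 20 mm) (contact force between the fingers and spare_1 below 0.05 N and linear speed of spare_1 above 0.6 m/s).
It fails at once if spare_2 is dropped (out of the fingers and faster than 0.6 m/s, a fall of some 20 mm) (contact force between the fingers and spare_2 below 0.05 N and linear speed of spare_2 above 0.6 m/s).
It fails at once if a coil already in the tray is displaced by more than 8 mm (distance of any of seated_1, seated_2, seated_3, seated_4 from where it was at the start of the episode above 0.008 m).
It fails at once if the round can or a bystander is displaced by more than 15 mm (distance of any of can, bin, screwdriver, board from where it was at the start of the episode above 0.015 m).
It also fails if it takes over 72 s, if anything falls off the work surface, if the arm or the gripper's body presses on something with over 40 N, if the wrist force passes 120 N, or if a joint passes its speed limit or range.

## Working session

There is one attempt and no reset: what is moved stays moved. The work goes in short steps, Python scripts to look and compute and a tool call to move; the robot and the scene stay as the last step left them, time stands still between calls to the robot, and variables do not carry over. Pictures are saved under pics/ and viewed, at most 10 in all, crops included, and the job is handed in when it is done.

Besides the shell and the picture viewer there is one more tool, called after "Request:" as name(argument=value, ...), one argument or row to a line, values as JSON. apply_moves: Moves the arm, as the interface text tells. Its arguments: {"type":"object","properties":{"plan":{"type":"array"},"grip_force":{"type":"number"}},"required":["plan"]}

```bash
ls; mkdir -p pics
cat > h.py <<'E'
import numpy as np, cv2
from scipy.spatial.transform import Rotation as R
from station import readout, imaging, workorder
def cam(p):
    K=np.array([[p['fx'],0,p['cx']],[0,p['fy'],p['cy']],[0,0,1]]);Rm=cv2.Rodrigues(np.array(p['rvec'],float))[0]
    return K,Rm,np.array(p['tvec'],float).ravel()
def ray(p,xy):
    K,Rm,t=cam(p);d=Rm.T@np.linalg.solve(K,[xy[0],xy[1],1.]);return -Rm.T@t,d/np.linalg.norm(d)
def onz(p,xy,z):
    o,d=ray(p,xy);return o+d*(z-o[2])/d[2]
def tri(obs):
    A=np.zeros((3,3));b=np.zeros(3)
    for p,xy in obs:
        o,d=ray(p,xy);M=np.eye(3)-np.outer(d,d);A+=M;b+=M@o
    x=np.linalg.solve(A,b);return x,[np.linalg.norm((np.eye(3)-np.outer(d,d))@(x-o)) for o,d in [ray(*q) for q in obs]]
def proj(p,X):
    K,Rm,t=cam(p);c=K@(Rm@np.asarray(X,float)+t);return c[:2]/c[2]
def save(p,n,s=1,crop=None):
    im=p['pixels'][:,:,::-1]
    if crop: im=im[crop[1]:crop[3],crop[0]:crop[2]]
    cv2.imwrite('pics/'+n,cv2.resize(im,None,fx=s,fy=s,interpolation=cv2.INTER_CUBIC))
E
python3 - <<'E'
from h import *
np.set_printoptions(precision=3,suppress=True)
s=readout.read_state();print(s['tcp_pos'],s['eef_rot'],s['width'],s['time'])
P={n:imaging.capture(n) for n in('scene','side','wrist')}
ims=[]
for n,p in P.items():
    save(p,n+'0.png'); print(n,ray(p,(280,210)))
    for q in['tray','shelf','spare_1','seated_1','can','dial_grip','dial_zero','pocket_1']:
        try:
            r=imaging.tip_of(p,q);print(n,q,[(np.round(a['xy']).tolist(),round(a['conf'],2)) for a in r])
        except Exception as e: print(n,q,e)
E
```

```text
pics
[0.252 0.598 0.208] [-0.     0.198  0.98  -0.001] 0.08548885410569226 0.0
scene (array([ 0.862, -0.358,  0.837]), array([-0.324,  0.418, -0.849]))
scene tray [([234.0, 269.0], 0.63)]
scene shelf [([350.0, 160.0], 0.93), ([252.0, 268.0], 0.68), ([253.0, 115.0], 0.43)]
scene spare_1 [([340.0, 135.0], 0.88), ([392.0, 172.0], 0.86), ([323.0, 121.0], 0.78), ([320.0, 159.0], 0.77)]
scene seated_1 [([179.0, 292.0], 0.89), ([208.0, 272.0], 0.83), ([198.0, 318.0], 0.7), ([234.0, 248.0], 0.67), ([351.0, 158.0], 0.56)]
scene can [([356.0, 115.0], 0.71)]
scene dial_grip [([278.0, 224.0], 0.9)]
scene dial_zero [([288.0, 244.0], 0.82)]
scene pocket_1 [([237.0, 248.0], 0.88), ([228.0, 292.0], 0.85), ([249.0, 268.0], 0.83), ([207.0, 271.0], 0.76), ([199.0, 316.0], 0.58), ([178.0, 296.0], 0.57)]
side (array([ 0.243, -0.51 ,  0.837]), array([ 0.32 ,  0.535, -0.782]))
side tray [([311.0, 280.0], 0.96), ([131.0, 207.0], 0.34)]
side shelf [([239.0, 158.0], 0.7), ([204.0, 124.0], 0.57)]
side spare_1 [([235.0, 164.0], 0.85), ([182.0, 158.0], 0.64), ([277.0, 133.0], 0.63), ([221.0, 144.0], 0.6)]
side seated_1 [([304.0, 297.0], 0.98), ([317.0, 335.0], 0.96), ([296.0, 271.0], 0.91), ([350.0, 325.0], 0.58)]
side can [([207.0, 123.0], 0.87)]
side dial_grip [([292.0, 223.0], 0.74), ([433.0, 268.0], 0.64), ([321.0, 267.0], 0.42)]
side dial_zero [([310.0, 223.0], 0.57), ([133.0, 209.0], 0.41), ([294.0, 269.0], 0.19)]
side pocket_1 [([293.0, 271.0], 0.91), ([333.0, 290.0], 0.91), ([322.0, 264.0], 0.85), ([305.0, 304.0], 0.79), ([353.0, 324.0], 0.6), ([323.0, 330.0], 0.59)]
wrist (array([0.176, 0.631, 0.373]), array([ 0.283, -0.132, -0.95 ]))
wrist tray []
wrist shelf []
wrist spare_1 []
wrist seated_1 []
wrist can [([67.0, 331.0], 0.17)]
wrist dial_grip []
wrist dial_zero []
wrist pocket_1 []
```

View pics/scene0.png

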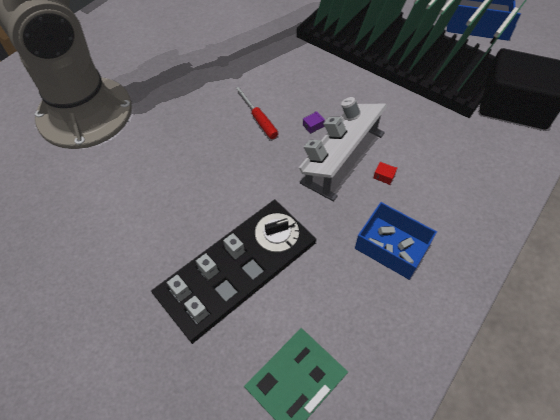

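View pics/side0.png

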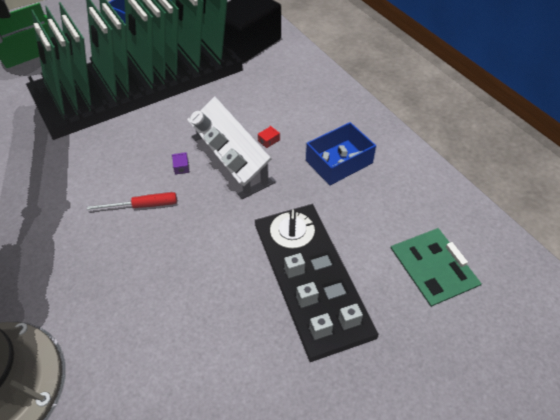

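The scene view shows two spares on the shelf at about (316,150) and (335,127), with the can at (349,107). The empty pockets are at (228,292) and (251,269), in the far row, so 5 and 6. The dial is at (277,230). The side view agrees: spares at (235,160) and (217,140), empty pockets at (321,263) and (334,291).

```bash
cat > m.py <<'E'
from h import *
np.set_printoptions(precision=4,suppress=True)
a=imaging.capture('scene');b=imaging.capture('side')
def g(p,q): return [np.array(r['xy']) for r in imaging.tip_of(p,q) if r['conf']>.3]
def match(q):
    out=[]
    for x in g(a,q):
        for y in g(b,q):
            X,e=tri([(a,x),(b,y)])
            if max(e)<.005 and -.03<X[2]<.16: out.append((X,round(max(e)*1e3,1)))
    print(q); [print('   ',*o) for o in out]
for q in['tray','shelf','spare_1','can','dial_grip','dial_zero','pocket_1']: match(q)
E
python3 m.py
```

```text
tray
    [ 0.5537 -0.1    -0.0127] 0.2
shelf
    [ 0.5897  0.2409 -0.0008] 4.1
spare_1
    [0.4745 0.3076 0.0021] 3.2
    [0.5523 0.2498 0.0577] 1.2
can
    [0.553  0.3253 0.0461] 0.2
dial_grip
dial_zero
    [ 0.6091 -0.0089  0.0188] 0.8
pocket_1
    [ 0.5168 -0.1408  0.0036] 4.3
    [ 0.5295 -0.0712 -0.006 ] 1.7
    [ 0.5093 -0.2054  0.0085] 0.9
    [ 0.5577 -0.2162  0.0023] 1.1
    [ 0.5807 -0.0928  0.0088] 0.7
    [ 0.568  -0.1493  0.001 ] 1.2
```

```bash
cat >> h.py <<'E'
def delta(pos,Rt,show=True):
    "target TCP pos + rotation matrix -> full-row numbers from the measured pose"
    s=readout.read_state();q=np.array(s['eef_rot']);Rc=R.from_quat(q[[1,2,3,0]])
    t=Rc.inv().apply(np.array(pos)-s['tcp_pos'])/.5
    r=(Rc.inv()*R.from_matrix(Rt)).as_rotvec()/(2*np.pi)
    if show: print('row',np.round(t,4).tolist(),np.round(r,4).tolist(),'mm',round(np.linalg.norm(t)*500,1),'deg',round(np.linalg.norm(r)*360,1))
    return t,r
def frame(z,y):
    z=np.array(z,float);z/=np.linalg.norm(z);y=np.array(y,float);y-=z*(y@z);y/=np.linalg.norm(y)
    return np.column_stack([np.cross(y,z),y,z])
E
python3 - <<'E'
from h import *
np.set_printoptions(precision=3,suppress=True)
a=imaging.capture('scene')
print([onz(a,c,0) for c in [(297,30),(480,110),(240,90),(275,135)]])
delta([.50,.27,.25],frame([0,0,-1],[0,1,0]))
delta([.50,.27,.25],frame([.25,0,-1],[0,1,0]))
E
```

```text
[array([0.237, 0.545, 0.   ]), array([0.761, 0.56 , 0.   ]), array([0.256, 0.276, 0.   ]), array([0.413, 0.211, 0.   ])]
row [-0.7119, -0.4142, -0.0814] [0.0, 0.0, -0.0635] mm 413.8 deg 22.8
row [-0.7119, -0.4142, -0.0814] [-0.0078, -0.0385, -0.0631] mm 413.8 deg 26.8
```

Request:
apply_moves(
  plan=[
    [[0,0,-0.08,0,0,0,1],[0,0,-0.16,0,0,0,1],[-0.07,-0.1,-0.16,0,0,-0.015,1],[-0.12,-0.18,-0.16,0,0,-0.03,1],[-0.17,-0.25,-0.14,0,0,-0.04,1],[-0.22,-0.32,-0.12,0,0,-0.05,1],[-0.28,-0.4,-0.1,0,0,-0.0631,1],[-0.28,-0.42,-0.08,0,0,-0.0631,1]],
  ],
)

```text
time: 3.32
tcp_pos: [0.3007, 0.3569, 0.2531]
eef_rot: [0.001, 0.0, 1.0, 0.001]
ft_force: [1.6, 0.1, 0.2]
width: 0.0853
finger_force: 0.0
```

Run:
```python
from h import *
delta([.50,.27,.25],frame([.15,0,-1],[0,1,0]))
```

```text
row [-0.3987, -0.1734, 0.0066] [0.0004, -0.0233, -0.0002] mm 217.4 deg 8.4
```

Request:
apply_moves(
  plan=[
    [[-0.07,-0.03,0,0,-0.004,0,1],[-0.14,-0.06,0,0,-0.008,0,1],[-0.21,-0.09,0,0,-0.012,0,1],[-0.28,-0.12,0,0,-0.016,0,1],[-0.34,-0.15,0,0,-0.02,0,1],[-0.398,-0.173,0.0066,0,-0.0233,0,1],[-0.398,-0.173,0.0066,0,-0.0233,0,1],[-0.398,-0.173,0.0066,0,-0.0233,0,1]],
  ],
)

```text
time: 3.98
tcp_pos: [0.4987, 0.2701, 0.2486]
eef_rot: [0.073, 0.003, 0.997, -0.0]
ft_force: [0.1, 0.4, -0.4]
width: 0.085
finger_force: 0.0
```

Run:
```python
from h import *
np.set_printoptions(precision=4,suppress=True)
w=imaging.capture('wrist');save(w,'w1.png',1.4)
for q in['spare_1','can','shelf']:
    print(q,[(np.round(r['rect']).tolist(),r['conf']) for r in imaging.trace(w,q)],[(np.round(r['xy'],1).tolist(),r['conf']) for r in imaging.tip_of(w,q)])
```

```text
spare_1 [([259.0, 249.0, 288.0, 277.0], 0.98), ([252.0, 184.0, 280.0, 216.0], 0.79), ([275.0, 100.0, 318.0, 139.0], 0.69)] [([203.2, 199.4], 0.85), ([265.4, 200.3], 0.83), ([310.9, 126.0], 0.66), ([68.3, 215.9], 0.63), ([274.3, 269.0], 0.55)]
can [([312.0, 184.0, 342.0, 212.0], 0.77)] [([324.3, 197.6], 0.93), ([16.0, 205.3], 0.7)]
shelf [([163.0, 162.0, 368.0, 256.0], 0.89), ([0.0, 280.0, 48.0, 339.0], 0.41), ([0.0, 140.0, 124.0, 247.0], 0.37)] [([266.6, 204.2], 0.63)]
```

View pics/w1.png

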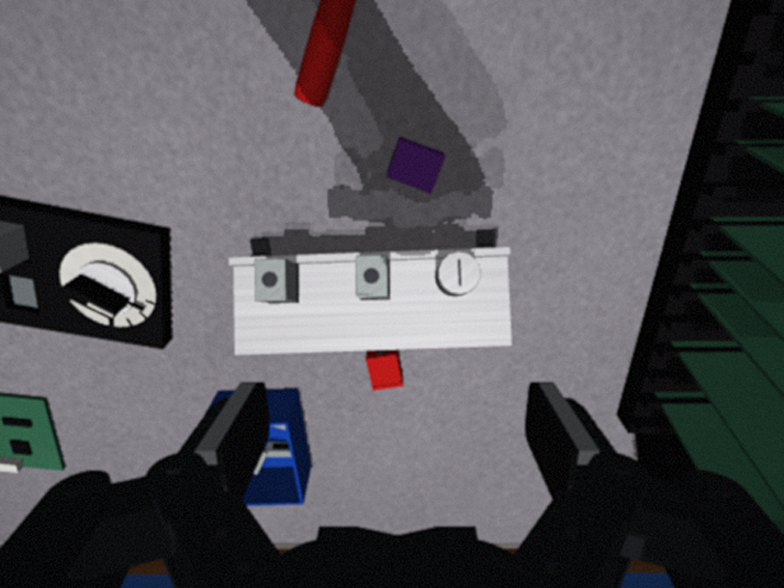

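The wrist view, robot side up, shows spare A at about (191,200) px, spare B at (265,197) and the can at (327,195) in original pixels. The gaps between them are wide (>50 mm), so I can grip across the 24 mm side. Next is a second wrist view.

```bash
cat >> h.py <<'E'
def hole(p,xy,r=16):
    "dark round hole centre near xy"
    g=cv2.cvtColor(p['pixels'],cv2.COLOR_RGB2GRAY).astype(float);x,y=int(round(xy[0])),int(round(xy[1]))
    w=g[y-r:y+r+1,x-r:x+r+1];m=(w<np.percentile(w,50)*.6).astype(np.uint8)
    n,l,st,c=cv2.connectedComponentsWithStats(m)
    return [(np.round(c[i]+[x-r,y-r],1).tolist(),int(st[i,4])) for i in range(1,n) if st[i,4]>8]
E
python3 - <<'E'
from h import *
import pickle
np.set_printoptions(precision=4,suppress=True)
w=imaging.capture('wrist');pickle.dump(w,open('w1.pkl','wb'))
for c in [(193,200),(265,197),(327,195)]: print(onz(w,c,.1), hole(w,c))
delta([.49,.22,.20],frame([.15,0,-1],[0,1,0]))
E
```

```text
[0.5302 0.1802 0.1   ] [([205.4, 201.0], 231), ([189.7, 199.7], 85)]
[0.5268 0.2543 0.1   ] [([261.5, 181.3], 24), ([274.3, 196.9], 59), ([262.3, 197.3], 83)]
[0.5246 0.3176 0.1   ] [([319.4, 181.3], 91), ([325.0, 195.0], 17), ([315.2, 208.1], 36)]
row [0.0288, -0.1045, 0.0947] [0.0, -0.0004, -0.0001] mm 72.0 deg 0.1
```

Request:
apply_moves(
  plan=[
    [[0.005,-0.02,0.02,0,0,0,0.6],[0.01,-0.04,0.04,0,0,0,0.6],[0.015,-0.06,0.06,0,0,0,0.6],[0.02,-0.08,0.075,0,0,0,0.6],[0.0288,-0.1045,0.0947,0,0,0,0.6],[0.0288,-0.1045,0.0947,0,0,0,0.6],[0.0288,-0.1045,0.0947,0,0,0,0.6],[0.0288,-0.1045,0.0947,0,0,0,0.6]],
  ],
)

```text
time: 5.05
tcp_pos: [0.4909, 0.2204, 0.2007]
eef_rot: [0.074, 0.001, 0.997, 0.001]
ft_force: [0.0, 0.6, 0.7]
width: 0.0513
finger_force: 0.0
```

Run:
```python
from h import *
import pickle
np.set_printoptions(precision=4,suppress=True)
w1=pickle.load(open('w1.pkl','rb'));s=readout.read_state();print(s['tcp_pos'],s['eef_rot'],s['width'])
w=imaging.capture('wrist');save(w,'w2.png',1.4);pickle.dump(w,open('w2.pkl','wb'))
a=imaging.capture('scene');b=imaging.capture('side');pickle.dump((a,b),open('ab.pkl','wb'))
for n,h in [('A',(189.7,199.7)),('B',(262.3,197.3)),('can',(328,194))]:
    X=onz(w1,h,.1);q=proj(w,X);print(n,X,q,hole(w,q,26)); print(' scene',proj(a,X),hole(a,proj(a,X),14),' side',proj(b,X),hole(b,proj(b,X),14))
for q in['spare_1','can','shelf']:
    print(q,[(np.round(r['xy'],1).tolist(),r['conf']) for r in imaging.tip_of(w,q)])
```

```text
[0.4909 0.2204 0.2007] [0.0738 0.0008 0.9973 0.0006] 0.05125296440375244
A [0.5298 0.1768 0.1   ] [234.2919 228.3795] [([233.5, 204.0], 246), ([247.5, 224.2], 194), ([233.2, 227.8], 117)]
 scene [310.3567 138.7009] [([312.6, 127.3], 91)]  side [225.7453 152.2696] [([219.0, 144.6], 68), ([215.7, 161.3], 96), ([231.5, 165.1], 15)]
B [0.5272 0.2515 0.1   ] [317.2091 225.6502] [([314.6, 203.0], 304), ([302.0, 226.0], 74), ([315.7, 225.2], 121)]
 scene [329.6529 115.8134] [([322.4, 123.6], 161)]  side [207.7251 130.7903] [([202.3, 125.9], 69), ([196.8, 137.0], 38)]
can [0.5235 0.3186 0.1   ] [392.4307 221.9481] [([377.4, 208.2], 561), ([387.3, 224.5], 30)]
 scene [345.4274  96.2653] [([347.0, 109.0], 29)]  side [192.0929 113.0061] [([192.3, 103.4], 124), ([202.2, 123.6], 72)]
spare_1 [([313.2, 225.0], 0.95), ([360.4, 138.8], 0.83), ([241.3, 227.9], 0.79), ([308.6, 297.7], 0.69), ([377.2, 226.2], 0.26)]
can [([375.0, 223.7], 0.91)]
shelf [([305.6, 228.0], 0.72), ([100.1, 251.8], 0.37)]
```

View pics/w2.png

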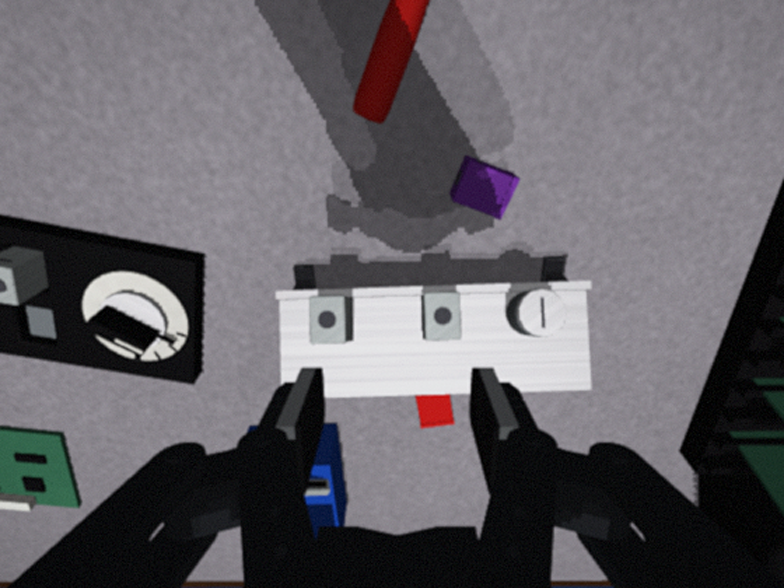

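Spare A's top hole is at (233,228) px and B's at (316,225). The shelf edges are parallel to the image rows, so shelf yaw is about 0. The fingers are clear.

Run:
```python
from h import *
import pickle
np.set_printoptions(precision=4,suppress=True)
w1=pickle.load(open('w1.pkl','rb'));w2=pickle.load(open('w2.pkl','rb'));a,b=pickle.load(open('ab.pkl','rb'))
for n,h1,h2,sa,sb in [('A',(189.7,199.7),(233.2,227.8),(316,148),(235,157)),('B',(263.5,197.3),(315.7,225.2),(334,125),(216,138))]:
    X,e=tri([(w1,h1),(w2,h2)]);print(n,X,e,proj(a,X),proj(b,X),hole(a,sa,7),hole(b,sb,7))
# shelf corners in w2 (scaled picture /1.4): lip end points, rear end points
for c,z in [((277,294),.06),((590,285),.06),((281,396),.0875),((591,388),.0875)]:
    print(onz(w2,np.array(c)/1.4,z))
im=np.hstack([cv2.resize(p['pixels'][y:y+90,x:x+110,::-1],None,fx=3.6,fy=3.6,interpolation=cv2.INTER_CUBIC) for p,x,y in((a,280,90),(b,175,100))])
cv2.imwrite('pics/ab.png',im)
```

```text
A [0.5327 0.1748 0.0938] [np.float64(4.908989186059554e-05), np.float64(4.9089891860643724e-05)] [310.8471 141.9763] [227.7799 154.5435] [] []
B [0.533  0.2517 0.088 ] [np.float64(0.00043738704043877567), np.float64(0.00043738704043877)] [331.6015 120.9249] [210.8559 133.9832] [] []
[0.5313 0.1344 0.06  ]
[0.5245 0.3601 0.06  ]
[0.6021 0.1352 0.0875]
[0.5952 0.3639 0.0875]
```

View pics/ab.png

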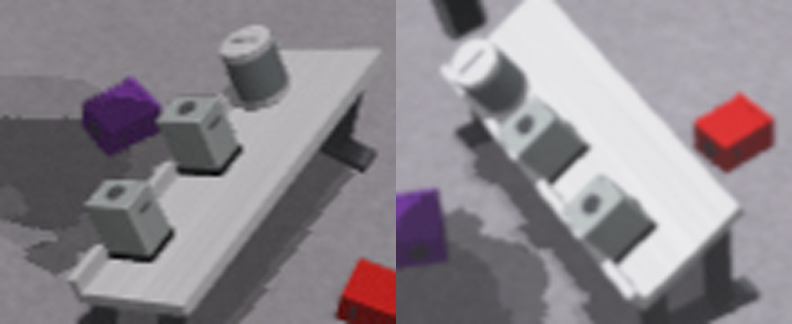

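Run:
```python
from h import *
import pickle
np.set_printoptions(precision=4,suppress=True)
w1=pickle.load(open('w1.pkl','rb'));w2=pickle.load(open('w2.pkl','rb'));a,b=pickle.load(open('ab.pkl','rb'))
T={}
for n,h1,h2,sa,sb in [('A',(189.7,199.7),(233.2,227.8),(312.2,143.1),(229.7,156.9)),('B',(263.5,197.3),(315.7,225.2),(331.7,119.4),(210.6,132.8))]:
    X,e=tri([(w1,h1),(w2,h2),(a,sa),(b,sb)]);print(n,X,np.array(e)*1e3, onz(w1,h1,.0926),onz(w2,h2,.0926),onz(a,sa,.0926),onz(b,sb,.0926))
yaw=.03;Rz=R.from_euler('z',yaw).as_matrix()
z=Rz@[.5,0,-.866];F=frame(z,Rz@[0,1,0])
# TCP ends 31 mm below the top centre along tool z
delta(np.array([.5325,.1757,.0926])-z*.06,F)
```

```text
A [0.5351 0.174  0.0894] [0.6643 0.1488 2.5723 2.2149] [0.5332 0.1745 0.0926] [0.5335 0.1746 0.0926] [0.5361 0.1748 0.0926] [0.5334 0.1681 0.0926]
B [0.5321 0.2519 0.0911] [0.8665 0.8175 0.7936 0.8004] [0.5305 0.2522 0.0926] [0.5309 0.251  0.0926] [0.5328 0.2517 0.0926] [0.5324 0.2505 0.0926]
row [-0.0073, -0.0904, 0.1136] [-0.0016, -0.0599, -0.0048] mm 72.7 deg 21.7
```

```bash
cat > shelfpose.py <<'E'
from h import *
TOP={'A':np.array([.534,.1745,.092]),'B':np.array([.5315,.2515,.092])}
yaw=.03;Rz=R.from_euler('z',yaw).as_matrix();ZT=Rz@[.5,0,-.866];F=frame(ZT,Rz@[0,1,0])
E
python3 -c "
from shelfpose import *
delta(TOP['A']-ZT*.05,F)"
```

```text
row [-0.0174, -0.0925, 0.1338] [-0.0016, -0.0599, -0.0048] mm 81.8 deg 21.7
```

Request:
apply_moves(
  plan=[
    [[-0.003,-0.015,0.02,0,-0.01,-0.001,0.6],[-0.006,-0.03,0.04,0,-0.02,-0.002,0.6],[-0.009,-0.045,0.06,-0.001,-0.03,-0.003,0.6],[-0.012,-0.06,0.08,-0.001,-0.04,-0.004,0.6],[-0.015,-0.075,0.105,-0.0016,-0.05,-0.0048,0.6],[-0.0174,-0.0925,0.1338,-0.0016,-0.0599,-0.0048,0.6],[-0.0174,-0.0925,0.1338,-0.0016,-0.0599,-0.0048,0.6],[-0.0174,-0.0925,0.1338,-0.0016,-0.0599,-0.0048,0.6]],
  ],
)

```text
time: 6.02
tcp_pos: [0.5076, 0.1726, 0.1341]
eef_rot: [0.257, -0.015, 0.966, 0.003]
ft_force: [0.0, 0.8, -0.8]
width: 0.0511
finger_force: 0.0
```

Run:
```python
from shelfpose import *
w=imaging.capture('wrist');save(w,'w3.png',1.2)
print(proj(w,TOP['A']),proj(w,TOP['A']-ZT*.05))
s=readout.read_state();print(s['tcp_pos'],s['width'])
delta(TOP['A']+ZT*.030,F)
```

```text
[284.2277193  228.21408273] [284.38033267 260.01884366]
[0.50927913 0.17397366 0.1357703 ] 0.05087246302738197
row [0.0008, -0.0005, 0.1605] [0.0001, -0.0001, -0.0001] mm 80.3 deg 0.1
```

View pics/w3.png

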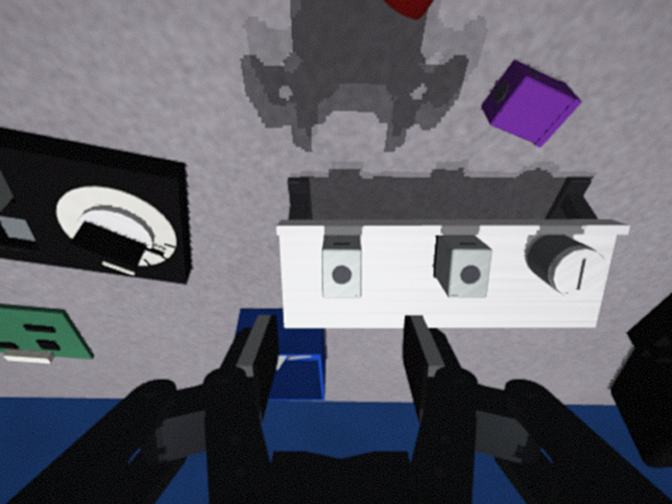

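Hole A is at (285,228) px against a predicted (284,228), and the fingers straddle it. Descending along the tool axis now.

Request:
apply_moves(
  plan=[
    [[0,0,0.03,0,0,0,0.6],[0,0,0.06,0,0,0,0.6],[0,0,0.09,0,0,0,0.6],[0,0,0.11,0,0,0,0.6],[0,0,0.13,0,0,0,0.6],[0,0,0.145,0,0,0,0.6],[0.0008,-0.0005,0.16,0,0,0,0.6],[0.0008,-0.0005,0.16,0,0,0,0.6]],
  ],
)

```text
time: 6.73
tcp_pos: [0.5509, 0.1752, 0.0663]
eef_rot: [0.259, -0.014, 0.966, 0.004]
ft_force: [-0.2, -0.0, 1.4]
width: 0.0514
finger_force: 0.0
```

Request:
apply_moves(
  plan=[
    [[0,0,0,0,0,0,0.4],[0,0,0,0,0,0,0.2],[0,0,0,0,0,0,0.1],[0,0,0,0,0,0,0],[0,0,0,0,0,0,0],[0,0,0,0,0,0,0],[0,0,0,0,0,0,0],[0,0,0,0,0,0,0]],
  ],
  grip_force=40,
)

```text
time: 7.4
tcp_pos: [0.5493, 0.1746, 0.0668]
eef_rot: [0.26, -0.014, 0.966, 0.004]
ft_force: [-1.8, -0.5, 6.8]
width: 0.0228
finger_force: 39.9
```

Run:
```python
from h import *
Rz=R.from_euler('z',-.17).as_matrix()
delta([.55,-.10,.20],frame([0,0,-1],Rz@[0,1,0]))
```

```text
row [-0.121, -0.5487, -0.2385] [0.0085, 0.0833, 0.031] mm 305.2 deg 32.1
```

Request:
apply_moves(
  plan=[
    [[0,0,-0.01,0,0,0,0],[0,0,-0.03,0,0,0,0],[0,0,-0.06,0,0,0,0],[0,0,-0.09,0,0,0,0],[0,0,-0.12,0,0,0,0],[0,0,-0.15,0,0,0,0],[0,0,-0.18,0,0,0,0],[0,0,-0.18,0,0,0,0]],
  ],
)

```text
time: 8.07
tcp_pos: [0.5029, 0.1734, 0.1453]
eef_rot: [0.259, -0.014, 0.966, 0.005]
ft_force: [0.8, 1.0, 0.0]
width: 0.0224
finger_force: 39.7
```

Run:
```python
from h import *
Rz=R.from_euler('z',-.17).as_matrix()
delta([.55,-.10,.20],frame([0,0,-1],Rz@[0,1,0]))
s=readout.read_state();print(s['tcp_pos'],s['width'])
```

```text
row [-0.1226, -0.5492, -0.0567] [0.0087, 0.0832, 0.0311] mm 282.8 deg 32.1
[0.50285125 0.17342843 0.14534089] 0.022397318340477337
```

Request:
apply_moves(
  plan=[
    [[-0.012,-0.04,-0.02,0.001,0.008,0.003,0],[-0.03,-0.11,-0.04,0.002,0.02,0.007,0],[-0.048,-0.19,-0.055,0.003,0.033,0.012,0],[-0.066,-0.27,-0.06,0.005,0.046,0.017,0],[-0.084,-0.35,-0.06,0.006,0.058,0.022,0],[-0.1,-0.43,-0.06,0.007,0.069,0.026,0],[-0.115,-0.51,-0.057,0.008,0.078,0.029,0],[-0.1226,-0.5492,-0.0567,0.0087,0.0832,0.0311,0]],
  ],
)

```text
time: 8.73
tcp_pos: [0.5515, -0.1027, 0.1983]
eef_rot: [-0.002, 0.086, 0.996, -0.002]
ft_force: [1.4, 0.0, -0.0]
width: 0.0226
finger_force: 39.6
```

Request:
apply_moves(
  plan=[
    [[0,0,0,0,0,0,0],[0,0,0,0,0,0,0],[0,0,0,0,0,0,0],[0,0,0,0,0,0,0],[0,0,0,0,0,0,0],[0,0,0,0,0,0,0],[0,0,0,0,0,0,0],[0,0,0,0,0,0,0]],
  ],
)

```text
time: 9.4
tcp_pos: [0.5503, -0.0999, 0.1988]
eef_rot: [-0.001, 0.085, 0.996, -0.001]
ft_force: [-0.7, 0.5, -0.7]
width: 0.0225
finger_force: 39.7
```

Run:
```python
from h import *
import pickle
np.set_printoptions(precision=4,suppress=True)
w=imaging.capture('wrist');save(w,'w4.png',1.4);s=readout.read_state();pickle.dump((w,s),open('w4.pkl','wb'));print(s['tcp_pos'],s['eef_rot'])
for q in['pocket_1','tray','dial_grip','dial_zero','spare_1']:
    print(q,[(np.round(r['xy'],1).tolist(),r['conf'],onz(w,r['xy'],.008)) for r in imaging.tip_of(w,q)])
```

```text
[ 0.5503 -0.1002  0.1988] [-0.0007  0.0851  0.9964 -0.0012]
pocket_1 [([185.8, 198.7], 0.77, array([ 0.5515, -0.2143,  0.008 ])), ([241.5, 156.7], 0.65, array([ 0.5151, -0.1409,  0.008 ])), ([296.6, 204.2], 0.64, array([ 0.5795, -0.0895,  0.008 ])), ([301.3, 157.8], 0.63, array([ 0.5274, -0.076 ,  0.008 ])), ([242.3, 200.4], 0.61, array([ 0.5644, -0.1505,  0.008 ])), ([183.7, 153.7], 0.56, array([ 0.5011, -0.203 ,  0.008 ]))]
tray [([277.8, 183.0], 0.84, array([ 0.5511, -0.1065,  0.008 ])), ([186.5, 154.4], 0.26, array([ 0.5024, -0.2002,  0.008 ]))]
dial_grip [([384.6, 194.9], 0.7, array([0.5854, 0.0117, 0.008 ])), ([234.9, 339.6], 0.53, array([ 0.7537, -0.2009,  0.008 ]))]
dial_zero [([372.2, 222.0], 0.74, array([ 0.6161, -0.005 ,  0.008 ]))]
spare_1 [([282.5, 249.2], 0.63, array([ 0.6331, -0.1152,  0.008 ])), ([299.1, 206.7], 0.4, array([ 0.583 , -0.0871,  0.008 ]))]
```

View pics/w4.png

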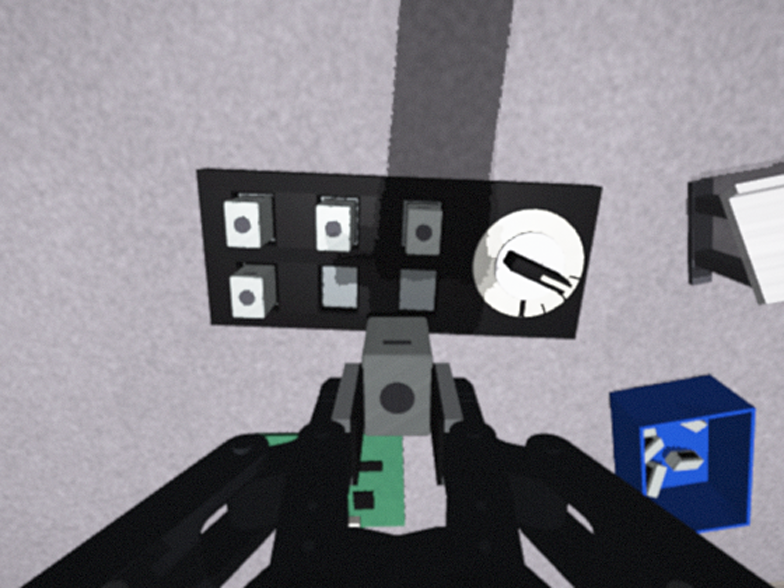

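```bash
cat > trayfit.py <<'E'
from h import *
from scipy.optimize import least_squares
C=np.array([[-62,-151],[-62,151],[62,151],[62,-151]])/1e3
def sub(w,pts,r=5):
    g=cv2.cvtColor(w['pixels'],cv2.COLOR_RGB2GRAY)
    return cv2.cornerSubPix(g,np.array(pts,np.float32).reshape(-1,1,2),(r,r),(-1,-1),(3,50,.01)).reshape(-1,2)
def fit(w,loc,pix,z,x0=(.55,-.1,-.17)):
    f=lambda v:np.concatenate([proj(w,[*(v[:2]+R.from_euler('z',v[2]).as_matrix()[:2,:2]@l),z])-p for l,p in zip(loc,pix)])
    s=least_squares(f,x0);return s.x,s.fun
def P(v,x,y): return np.array(v[:2])+R.from_euler('z',v[2]).as_matrix()[:2,:2]@[x,y]
E
python3 - <<'E'
from trayfit import *
import pickle
np.set_printoptions(precision=4,suppress=True)
w,s=pickle.load(open('w4.pkl','rb'))
raw=np.array([[198,170],[601,186],[575,338],[211,324]])/1.4
c=sub(w,raw);print(c-raw)
v,r=fit(w,C,c,.02);print(v,r);v2,r=fit(w,C,raw,.02);print(v2)
print('p5',P(v,.027,-.041),'p6',P(v,.027,.023),'dial?',P(v,0,.1))
print('proj floor ctr',[proj(w,[*P(v,.027,y),.008])*1.4 for y in(-.041,.023)])
# floor quads (by eye)
for y in(-.041,.023): print([ (proj(w,[*P(v,.027+dx,y+dy),z])*1.4).round(1).tolist() for dx,dy,z in[(-.0185,-.0145,.008),(.0185,.0145,.008),(-.0185,-.0145,.02),(.0185,.0145,.02)]])
h=sub(w,[[242.9,205]])
T=np.array(s['tcp_pos']);print('coil top hole',hole(w,(283.5,284),14),proj(w,T+[0,0,.03])*1.4, proj(w,T)*1.4)
E
```

```text
[[-1.7587 -0.5972]
 [ 0.5891  0.3162]
 [-0.3935  0.2439]
 [-0.5386  0.1414]]
[ 0.5515 -0.1006 -0.2107] [-0.4336 -0.3448  0.4092 -0.2783  0.2445  0.5127 -0.2127  0.474 ]
[ 0.5517 -0.1    -0.2093]
p5 [ 0.5693 -0.1463] p6 [ 0.5827 -0.0837] dial? [ 0.5724 -0.0028]
proj floor ctr [array([345.4098, 285.3247]), array([422.6795, 288.4147])]
[[327.7, 262.9], [362.6, 307.1], [325.5, 266.6], [361.5, 312.0]]
[[406.3, 266.1], [438.6, 310.1], [406.5, 269.9], [439.8, 315.1]]
coil top hole [] [394.9914 400.1644] [395.4021 360.5574]
```

Run:
```python
from trayfit import *
import pickle
w,s=pickle.load(open('w4.pkl','rb'))
g=cv2.cvtColor(w['pixels'],cv2.COLOR_RGB2GRAY)
print(g[212,222:264]);print(g[212,278:318]);print(g[183:226,243]);print(g[183:226,298])
print('dial',g[200,330:426])
print('tray rows',g[200,136:160],g[200,405:430])
```

```text
[ 38  38  39  41  34  20  18  29  93 159 183 183 179 182 182 179 181 180
 184 180 183 185 182 179 181 184 184 181 184 185 183 172 132  54  24  34
  40  44  38  40  41  41]
[ 23  20  23  23  21  19  22  68 102 113 109 106 109 108 107 107 109 108
 108 109 108 108 109 106 109 109 107 107 110 109 106  93  47  10  14  16
  22  17  21  17]
[ 16  19  21  20  25  20  26  63 100 113 109 110 112 113 108 111 112 108
 109 113 141 174 187 181 183 184 183 181 182 185 181 178 180 180 178 149
  73  12   6  19  23  31  33]
[ 12   8  17  14  14  13  14  12  21  37  65  81  85  82  79  81  83  95
 106 108 112 109 111 111 108 108 109 108 107 108 105 107 109 108 108 105
 111 100  66  24   4   5  15]
dial [ 14  14  16  16  10  14   9  12  48 106 149 151 153 150 165 185 195 193
 193 192 193 193 191 189 189 224 249 253 252 252 252 252 251 252 252 252
 252 251 251 252 252 252 252 254 255 255 255 247 227 193 130  79  49  27
  16  31  89 160 222 247 255 255 255 255 249 221 191 133  79  54  29  20
  16  14  25  86 181 246 254 252 253 251 218 126  41  19  26  41 118 182
 192 187 185 187 182 180]
tray rows [180 182 182 181 186 184 178 178 181 183 173 127  54  25  29  29  36  35
  33  33  29  29  31  35] [ 86 181 246 254 252 253 251 218 126  41  19  26  41 118 182 192 187 185
 187 182 180 177 179 183 180]
```

Run:
```python
from trayfit import *
import pickle
np.set_printoptions(precision=4,suppress=True)
w,s=pickle.load(open('w4.pkl','rb'))
v=np.array([.5515,-.1006,-.2107]);Rt=R.from_euler('z',v[2]).as_matrix()[:2,:2]
L=lambda xy,z: Rt.T@(onz(w,xy,z)[:2]-v[:2])*1e3
for n,xy,z in[('P5 floor left (want y-55.5)',(230,212),.008),('P5 lip right(-26.5)',(254.7,212),.02),('P6 lip left(8.5)',(284.8,212),.02),('P6 floor right(37.5)',(310,212),.008),('P5 bottom floor (x45.5)',(243,219),.008),('P6 bottom',(298,221.2),.008),('P5 top lip (x8.5)',(243,190),.02),('P6 top lip',(298,192.3),.02),('tray left edge',(147.2,200),.02),('tray right edge',(417.8,200),.02)]: print(n,L(xy,z))
```

```text
P5 floor left (want y-55.5) [ 37.8067 -60.4301]
P5 lip right(-26.5) [ 32.5488 -30.6176]
P6 lip left(8.5) [31.1279  3.3103]
P6 floor right(37.5) [33.8984 32.8941]
P5 bottom floor (x45.5) [ 45.8582 -45.2424]
P6 bottom [45.8972 19.537 ]
P5 top lip (x8.5) [  7.4932 -43.8536]
P6 top lip [ 7.5817 16.9099]
tray left edge [  23.4527 -150.6132]
tray right edge [ 10.8656 150.614 ]
```

Pockets 5 (340,287 in the enlarged view) and 6 (418,289) are empty, and the coil is held upright and square. The pocket edges show the tray origin 4.7 mm off the outline's centre, so I go by the pockets.

```bash
cat > traypose.py <<'E'
from trayfit import *
V=np.array([.5515,-.1006,-.2107]);V[:2]=P(V,.0002,-.0047)
FT=frame([0,0,-1],R.from_euler('z',V[2]).as_matrix()@[0,1,0])
P5=P(V,.027,-.041);P6=P(V,.027,.023)
E
python3 -c "
from traypose import *
print(V,P5,P6);p=P(V,.0276,-.041);delta([*p,.075],FT)"
```

```text
[ 0.5507126  -0.10523789 -0.2107    ] [ 0.56854056 -0.15097806] [ 0.58192581 -0.08839344]
row [-0.0544, -0.0923, 0.2477] [-0.0004, -0.0002, 0.0063] mm 134.9 deg 2.3
```

Request:
apply_moves(
  plan=[
    [[-0.01,-0.02,0.03,0,0,0.001,0],[-0.02,-0.04,0.07,0,0,0.002,0],[-0.03,-0.06,0.11,0,0,0.004,0],[-0.045,-0.08,0.15,0,0,0.006,0],[-0.0544,-0.0923,0.19,0,0,0.0063,0],[-0.0544,-0.0923,0.22,-0.0004,0,0.0063,0],[-0.0544,-0.0923,0.2477,-0.0004,0,0.0063,0],[-0.0544,-0.0923,0.2477,-0.0004,0,0.0063,0]],
  ],
)

```text
time: 10.37
tcp_pos: [0.5667, -0.1507, 0.0719]
eef_rot: [-0.004, 0.105, 0.994, 0.0]
ft_force: [-0.4, 1.0, -0.3]
width: 0.0227
finger_force: 39.7
```

Run:
```python
from traypose import *
import pickle
np.set_printoptions(precision=4,suppress=True)
w=imaging.capture('wrist');save(w,'w5.png',1.4);s=readout.read_state();pickle.dump((w,s),open('w5.pkl','wb'));print(s['tcp_pos'],s['eef_rot'])
for p,n in((P5,'P5'),(P6,'P6')):
  print(n,[(proj(w,[*(P(V,.027+dx,y)),.02])*1.4).round(1).tolist() for y0 in [(-.041 if n=='P5' else .023)] for dx,y in[(-.0185,y0-.0145),(-.0185,y0+.0145),(.0185,y0+.0145),(.0185,y0-.0145)]])
delta([*P(V,.0276,-.041),.030],FT)
```

```text
[ 0.5678 -0.1508  0.0735] [-0.0024  0.1053  0.9944 -0.    ]
P5 [[367.6, 284.5], [425.2, 284.5], [423.8, 351.5], [369.0, 351.5]]
P6 [[494.7, 284.5], [552.3, 284.5], [544.8, 351.6], [490.0, 351.5]]
row [-0.0031, 0.0, 0.0871] [-0.0001, -0.0008, -0.0] mm 43.6 deg 0.3
```

View pics/w5.png

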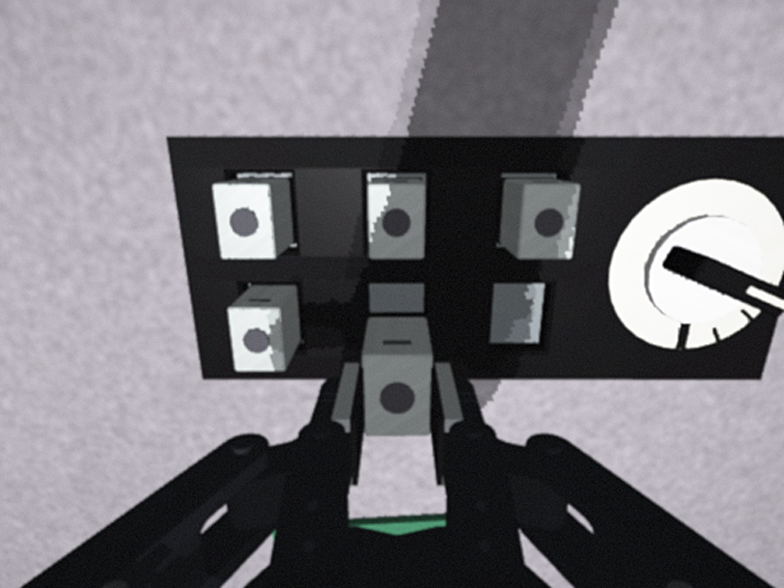

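The pocket 5 opening spans columns 369–424 with its near edge at row 283, against a predicted 368–425 and 284. The held coil is centred at column 397. Descending.

Request:
apply_moves(
  plan=[
    [[-0.003,0,0.015,0,-0.0008,0,0],[-0.003,0,0.03,0,-0.0008,0,0],[-0.003,0,0.045,0,-0.0008,0,0],[-0.003,0,0.06,0,-0.0008,0,0],[-0.003,0,0.07,0,-0.0008,0,0],[-0.003,0,0.08,0,-0.0008,0,0],[-0.003,0,0.087,0,-0.0008,0,0],[-0.003,0,0.087,0,-0.0008,0,0]],
  ],
)

```text
time: 11.08
tcp_pos: [0.5699, -0.1512, 0.0306]
eef_rot: [0.001, 0.105, 0.994, -0.0]
ft_force: [-0.0, -0.2, -0.4]
width: 0.0226
finger_force: 39.7
```

Run:
```python
from traypose import *
s=readout.read_state();print(s['tcp_pos'],s['ft_force'])
delta([*P(V,.0276,-.041),.0185],FT)
```

```text
[ 0.56990355 -0.15123318  0.0305619 ] [-0.00478942 -0.15835918 -0.41791116]
row [0.0016, -0.0001, 0.0241] [-0.0001, 0.0004, -0.0] mm 12.1 deg 0.1
```

Request:
apply_moves(
  plan=[
    [[0.001,0,0.004,0,0,0,0],[0.0016,0,0.008,0,0,0,0],[0.0016,0,0.012,0,0,0,0],[0.0016,0,0.016,0,0,0,0],[0.0016,0,0.019,0,0,0,0],[0.0016,0,0.022,0,0,0,0],[0.0016,0,0.024,0,0,0,0],[0.0016,0,0.024,0,0,0,0]],
  ],
)

```text
time: 11.75
tcp_pos: [0.5696, -0.1512, 0.0192]
eef_rot: [0.002, 0.105, 0.994, -0.0]
ft_force: [0.8, -0.0, -0.7]
width: 0.0225
finger_force: 39.7
```

Request:
apply_moves(
  plan=[
    [[0,0,0.0015,0,0,0,0],[0,0,0.0025,0,0,0,0],[0,0,0.0025,0,0,0,0],[0,0,0.0025,0,0,0,0.3],[0,0,0.0025,0,0,0,0.4],[0,0,0.0025,0,0,0,0.5],[0,0,0.0025,0,0,0,0.55],[0,0,0.0025,0,0,0,0.55]],
  ],
)

```text
time: 12.42
tcp_pos: [0.5698, -0.1513, 0.0182]
eef_rot: [0.002, 0.105, 0.994, -0.0]
ft_force: [-0.4, -0.1, -0.4]
width: 0.0469
finger_force: 0.0
```

Request:
apply_moves(
  plan=[
    [[0,0,-0.01,0,0,0,0.55],[0,0,-0.04,0,0,0,0.55],[0,0,-0.08,0,0,0,0.55],[0,0,-0.13,0,0,0,0.55],[0,0,-0.19,0,0,0,0.55],[0,0,-0.25,0,0,0,0.55],[0,0,-0.28,0,0,0,0.55],[0,0,-0.28,0,0,0,0.55]],
  ],
)

```text
time: 13.08
tcp_pos: [0.5722, -0.1522, 0.163]
eef_rot: [0.006, 0.105, 0.994, -0.0]
ft_force: [0.8, -0.7, 0.4]
width: 0.047
finger_force: 0.0
```

Run:
```python
from traypose import *
from shelfpose import *
import pickle
np.set_printoptions(precision=4,suppress=True)
w=imaging.capture('wrist');save(w,'w6.png',1.4);s=readout.read_state();pickle.dump((w,s),open('w6.pkl','wb'));print(s['tcp_pos'],s['eef_rot'],s['width'])
q=proj(w,[*P5,.048]);print(q,hole(w,q,12))
for p in [(-.027,-.105),(.027,-.105),(-.027,-.041),(-.027,.023)]:
    q=proj(w,[*P(V,*p),.048]);print('seated',q,hole(w,q,12))
delta(TOP['B']-ZT*.05,F); delta(TOP['B']-ZT*.07,F)
```

```text
[ 0.5707 -0.1516  0.1606] [ 0.0042  0.1053  0.9944 -0.0003] 0.04707372132401281
[283.4602 194.6566] [([283.6, 195.0], 110)]
seated [207.8909 133.3352] [([207.7, 132.9], 134)]
seated [212.4905 194.6718] [([212.3, 194.2], 110), ([223.6, 196.2], 9)]
seated [283.469  133.3255] [([283.1, 133.1], 141)]
seated [359.0309 133.3158] [([358.8, 133.0], 140)]
row [0.2944, 0.76, 0.0482] [-0.0102, -0.0816, -0.0374] mm 408.2 deg 32.5
row [0.3136, 0.7552, 0.0134] [-0.0102, -0.0816, -0.0374] mm 408.9 deg 32.5
```

Spare A is home: its top hole projects within 0.5 px, like the seated coils. Going back for B.

Request:
apply_moves(
  plan=[
    [[0.02,0.05,-0.02,-0.001,-0.005,-0.003,0.6],[0.05,0.12,-0.03,-0.002,-0.015,-0.006,0.6],[0.08,0.19,-0.04,-0.003,-0.025,-0.01,0.6],[0.11,0.265,-0.04,-0.004,-0.035,-0.015,0.6],[0.14,0.34,-0.04,-0.005,-0.045,-0.02,0.6],[0.17,0.415,-0.04,-0.006,-0.055,-0.025,0.6],[0.2,0.49,-0.03,-0.008,-0.065,-0.03,0.6],[0.23,0.56,-0.02,-0.01,-0.075,-0.035,0.6]],
  ],
)

```text
time: 13.8
tcp_pos: [0.5144, 0.1451, 0.1674]
eef_rot: [0.234, -0.007, 0.972, 0.006]
ft_force: [1.1, -0.9, -0.2]
width: 0.0517
finger_force: 0.0
```

Run:
```python
from shelfpose import *
delta(TOP['B']-ZT*.05,F)
```

```text
row [0.0412, 0.2109, 0.0532] [0.0001, -0.0082, -0.0027] mm 110.7 deg 3.1
```

Request:
apply_moves(
  plan=[
    [[0.01,0.05,0,0,-0.003,-0.001,0.6],[0.02,0.1,0,0,-0.005,-0.002,0.6],[0.03,0.15,0.01,0,-0.0082,-0.0027,0.6],[0.04,0.19,0.03,0,-0.0082,-0.0027,0.6],[0.0412,0.2109,0.0532,0,-0.0082,-0.0027,0.6],[0.0412,0.2109,0.0532,0,-0.0082,-0.0027,0.6],[0.0412,0.2109,0.0532,0,-0.0082,-0.0027,0.6],[0.0412,0.2109,0.0532,0,-0.0082,-0.0027,0.6]],
  ],
)

```text
time: 14.47
tcp_pos: [0.5088, 0.2458, 0.1354]
eef_rot: [0.257, -0.012, 0.966, 0.002]
ft_force: [0.0, -0.8, 0.8]
width: 0.051
finger_force: 0.0
```

Run:
```python
from shelfpose import *
w=imaging.capture('wrist');s=readout.read_state();print(s['tcp_pos'],s['width'])
q=proj(w,TOP['B']);print(q,hole(w,q,12),onz(w,hole(w,q,12)[0][0],.092))
delta(TOP['B']+ZT*.030,F)
```

```text
[0.50903516 0.24578293 0.13582859] 0.050969867315864954
[290.05777098 223.6793076 ] [([289.4, 223.8], 190)] [0.53164722 0.25103728 0.092     ]
row [0.0043, 0.0108, 0.1585] [-0.0007, -0.0004, -0.0008] mm 79.5 deg 0.4
```

Request:
apply_moves(
  plan=[
    [[0.0043,0.0105,0.02,-0.0007,-0.0004,-0.0008,0.6],[0.0043,0.0105,0.05,-0.0007,-0.0004,-0.0008,0.6],[0.0043,0.0105,0.08,-0.0007,-0.0004,-0.0008,0.6],[0.0043,0.0105,0.11,-0.0007,-0.0004,-0.0008,0.6],[0.0043,0.0105,0.13,-0.0007,-0.0004,-0.0008,0.6],[0.0043,0.0105,0.145,-0.0007,-0.0004,-0.0008,0.6],[0.0043,0.0105,0.158,-0.0007,-0.0004,-0.0008,0.6],[0.0043,0.0105,0.158,-0.0007,-0.0004,-0.0008,0.6]],
  ],
)

```text
time: 15.18
tcp_pos: [0.5466, 0.2529, 0.0657]
eef_rot: [0.259, -0.015, 0.966, 0.004]
ft_force: [-0.1, -0.7, 0.3]
width: 0.0513
finger_force: 0.0
```

Request:
apply_moves(
  plan=[
    [[0,0,0,0,0,0,0.4],[0,0,0,0,0,0,0.2],[0,0,0,0,0,0,0.1],[0,0,0,0,0,0,0],[0,0,0,0,0,0,0],[0,0,0,0,0,0,0],[0,0,0,0,0,0,0],[0,0,0,0,0,0,0]],
  ],
  grip_force=40,
)

```text
time: 15.85
tcp_pos: [0.5465, 0.2538, 0.0669]
eef_rot: [0.259, -0.015, 0.966, 0.005]
ft_force: [-3.6, -1.1, 5.8]
width: 0.0227
finger_force: 41.4
```

Request:
apply_moves(
  plan=[
    [[0,0,-0.01,0,0,0,0],[0,0,-0.03,0,0,0,0],[0,0,-0.06,0,0,0,0],[0,0,-0.09,0,0,0,0],[0,0,-0.12,0,0,0,0],[0,0,-0.15,0,0,0,0],[0,0,-0.18,0,0,0,0],[0,0,-0.18,0,0,0,0]],
  ],
)

```text
time: 16.52
tcp_pos: [0.501, 0.2535, 0.147]
eef_rot: [0.26, -0.016, 0.965, 0.006]
ft_force: [0.2, -0.4, -0.4]
width: 0.0228
finger_force: 40.5
```

Run:
```python
from traypose import *
s=readout.read_state();print(s['tcp_pos'],s['width'])
delta([*P(V,.0276,.023),.15],FT)
```

```text
[0.50104148 0.25354513 0.14704687] 0.02281942089979846
row [-0.1253, -0.6892, 0.0627] [0.0109, 0.0834, 0.0378] mm 351.6 deg 33.2
```

Request:
apply_moves(
  plan=[
    [[-0.01,-0.04,-0.01,0.001,0.006,0.002,0],[-0.025,-0.11,-0.015,0.002,0.016,0.006,0],[-0.04,-0.185,-0.01,0.003,0.027,0.011,0],[-0.055,-0.26,0,0.004,0.037,0.016,0],[-0.07,-0.335,0.01,0.006,0.047,0.021,0],[-0.085,-0.41,0.02,0.007,0.056,0.025,0],[-0.1,-0.485,0.03,0.008,0.065,0.03,0],[-0.11,-0.56,0.045,0.01,0.075,0.034,0]],
  ],
)

```text
time: 17.18
tcp_pos: [0.5698, -0.0283, 0.1528]
eef_rot: [0.025, 0.095, 0.995, -0.002]
ft_force: [1.6, 0.7, -0.4]
width: 0.0226
finger_force: 40.5
```

Run:
```python
from traypose import *
delta([*P(V,.0276,.023),.075],FT)
```

```text
row [-0.0399, -0.1137, 0.1576] [0.0003, 0.0079, 0.0032] mm 99.2 deg 3.1
```

Request:
apply_moves(
  plan=[
    [[-0.01,-0.05,0,0,0.003,0.001,0],[-0.025,-0.085,0.02,0,0.006,0.002,0],[-0.038,-0.11,0.06,0,0.0079,0.0032,0],[-0.0399,-0.1137,0.1,0,0.0079,0.0032,0],[-0.0399,-0.1137,0.13,0,0.0079,0.0032,0],[-0.0399,-0.1137,0.1576,0,0.0079,0.0032,0],[-0.0399,-0.1137,0.1576,0,0.0079,0.0032,0],[-0.0399,-0.1137,0.1576,0,0.0079,0.0032,0]],
  ],
)

```text
time: 17.85
tcp_pos: [0.5812, -0.0861, 0.0734]
eef_rot: [-0.0, 0.104, 0.995, 0.0]
ft_force: [-0.1, 0.8, -0.7]
width: 0.0224
finger_force: 40.4
```

Run:
```python
from traypose import *
s=readout.read_state();print(s['tcp_pos'],s['eef_rot'])
w=imaging.capture('wrist');T=np.array(s['tcp_pos']);q=proj(w,T+[0,0,.0292]);print(q,hole(w,q,14))
delta([*P(V,.0276,.023),.030],FT)
```

```text
[ 0.58123985 -0.08611967  0.07342712] [-4.94533943e-04  1.04103612e-01  9.94566260e-01  3.84033922e-04]
[282.86711063 284.90544973] []
row [-0.0016, -0.0046, 0.089] [0.0002, 0.0002, 0.0004] mm 44.6 deg 0.2
```

Request:
apply_moves(
  plan=[
    [[-0.0016,-0.0046,0.01,0,0,0.0004,0],[-0.0016,-0.0046,0.025,0,0,0.0004,0],[-0.0016,-0.0046,0.04,0,0,0.0004,0],[-0.0016,-0.0046,0.055,0,0,0.0004,0],[-0.0016,-0.0046,0.07,0,0,0.0004,0],[-0.0016,-0.0046,0.08,0,0,0.0004,0],[-0.0016,-0.0046,0.089,0,0,0.0004,0],[-0.0016,-0.0046,0.089,0,0,0.0004,0]],
  ],
)

```text
time: 18.57
tcp_pos: [0.5816, -0.0883, 0.0287]
eef_rot: [-0.0, 0.105, 0.994, 0.001]
ft_force: [-0.8, 0.8, -0.6]
width: 0.0226
finger_force: 40.5
```

Run:
```python
from traypose import *
s=readout.read_state();print(s['tcp_pos'],s['ft_force'])
delta([*P(V,.0276,.023),.0185],FT)
```

```text
[ 0.58160222 -0.08829559  0.02869   ] [-0.79498505  0.83426264 -0.5654599 ]
row [-0.0019, -0.0001, 0.0204] [0.0002, -0.0001, -0.0001] mm 10.2 deg 0.1
```

Request:
apply_moves(
  plan=[
    [[-0.001,0,0.004,0,0,0,0],[-0.0019,0,0.008,0,0,0,0],[-0.0019,0,0.012,0,0,0,0],[-0.0019,0,0.015,0,0,0,0],[-0.0019,0,0.018,0,0,0,0],[-0.0019,0,0.02,0,0,0,0],[-0.0019,0,0.021,0,0,0,0],[-0.0019,0,0.021,0,0,0,0]],
  ],
)

```text
time: 19.23
tcp_pos: [0.5834, -0.0886, 0.0194]
eef_rot: [0.001, 0.105, 0.994, 0.001]
ft_force: [-0.3, 0.2, -0.4]
width: 0.0226
finger_force: 40.5
```

Request:
apply_moves(
  plan=[
    [[0,0,0.0015,0,0,0,0],[0,0,0.0025,0,0,0,0],[0,0,0.0025,0,0,0,0],[0,0,0.0025,0,0,0,0.3],[0,0,0.0025,0,0,0,0.4],[0,0,0.0025,0,0,0,0.5],[0,0,0.0025,0,0,0,0.5],[0,0,0.0025,0,0,0,0.5]],
  ],
)

```text
time: 19.9
tcp_pos: [0.5834, -0.0886, 0.0182]
eef_rot: [0.001, 0.105, 0.994, 0.001]
ft_force: [0.7, -0.3, -0.2]
width: 0.0425
finger_force: 0.0
```

Request:
apply_moves(
  plan=[
    [[0,0,-0.01,0,0,0,0.5],[0,0,-0.04,0,0,0,0.5],[0,0,-0.08,0,0,0,0.5],[0,0,-0.13,0,0,0,0.5],[-0.01,0.02,-0.19,0,0,0,0.5],[0,0.06,-0.25,0,0,0,0.5],[0.03,0.1,-0.28,0,0,0,0.5],[0.03,0.1,-0.28,0,0,0,0.5]],
  ],
)

```text
time: 20.57
tcp_pos: [0.581, -0.0311, 0.1626]
eef_rot: [0.004, 0.102, 0.995, 0.003]
ft_force: [-0.3, 0.8, 0.3]
width: 0.0427
finger_force: 0.0
```

Run:
```python
from traypose import *
import pickle
np.set_printoptions(precision=4,suppress=True)
w=imaging.capture('wrist');save(w,'w7.png',1.4);s=readout.read_state();pickle.dump((w,s),open('w7.pkl','wb'));print(s['tcp_pos'],s['eef_rot'],s['width'])
for p in [(.027,-.041),(.027,.023),(-.027,-.105),(.027,-.105),(-.027,-.041),(-.027,.023)]:
    q=proj(w,[*P(V,*p),.048]);print('coil',q,hole(w,q,12) if 15<q[0]<545 else '')
for q in['dial_grip','dial_zero']: print(q,[(np.round(r['xy'],1).tolist(),r['conf'],onz(w,r['xy'],.051 if q=='dial_grip' else .021)) for r in imaging.tip_of(w,q)])
```

```text
[ 0.5802 -0.0336  0.1607] [0.0027 0.103  0.9947 0.0018] 0.04257999868782994
coil [151.1154 212.4172] [([151.5, 212.5], 112), ([139.2, 220.3], 13)]
coil [221.1726 212.6587] [([232.6, 210.6], 39), ([221.5, 213.3], 52)]
coil [ 68.4232 152.7309] [([68.1, 152.2], 138), ([56.3, 162.6], 10)]
coil [ 80.7915 212.1749] [([80.4, 211.7], 114), ([69.3, 221.6], 10)]
coil [143.1926 153.1084] [([142.9, 152.9], 135)]
coil [217.6608 153.4845] [([217.5, 153.4], 125)]
dial_grip [([315.1, 183.6], 0.84, array([0.5718, 0.0005, 0.051 ]))]
dial_zero [([310.8, 214.9], 0.57, array([ 0.6109, -0.0077,  0.021 ])), ([225.8, 148.8], 0.3, array([ 0.5294, -0.0744,  0.021 ]))]
```

View pics/w7.png

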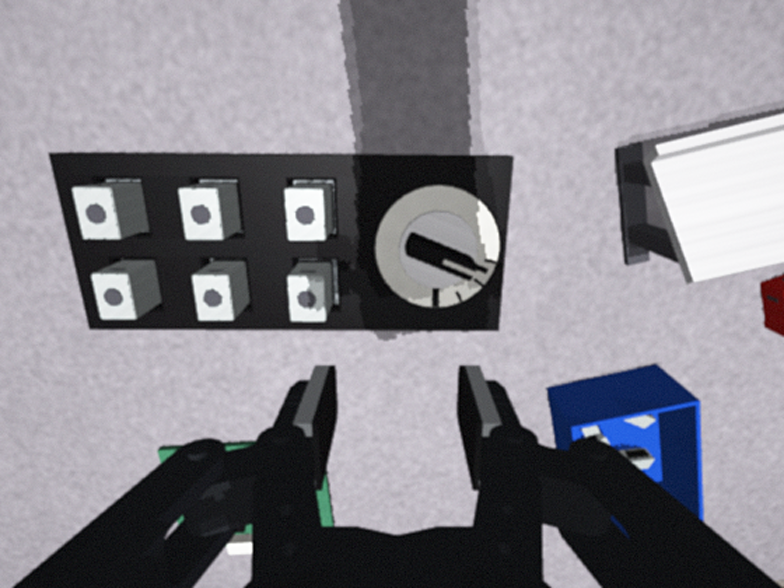

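All six pockets are full, and every top hole is within 0.7 px of prediction. The dial bar runs from (408,242) to its pointer end at (478,266), with the zero mark at (435,298), so the dial stands at about 1.2 rad. Measuring it now.

Run:
```python
from traypose import *
import pickle
np.set_printoptions(precision=4,suppress=True)
w,s=pickle.load(open('w7.pkl','rb'))
Rt=R.from_euler('z',V[2]).as_matrix()[:2,:2]
L=lambda xy,z: Rt.T@(onz(w,xy,z)[:2]-V[:2])*1e3
print('grip',L((315.1,183.6),.051),'zero',L((310.8,214.9),.021))
b=np.array([[408,236],[476,262],[408,249]])/1.4
print('bar rear',L(np.array([410,243])/1.4,.054),'white line end',L(np.array([480,267])/1.4,.054))
# ring extents at z=.02 : scaled px
for c in [(375,246),(500,246),(437,185),(437,309)]: print(L(np.array(c)/1.4,.0205))
# white line on bar: bright pixels between
hsv=w['pixels'].astype(int);g=hsv.sum(2)//3
print(g[180:196,314:352])
print(readout.read_state()['joint_positions'])
```

```text
grip [ -1.4485 107.8023] zero [ 38.4007 108.0065]
bar rear [-10.9817  87.9278] white line end [  4.1237 132.1349]
[-1.5885 64.9974]
[ -1.9821 151.7845]
[-43.0257 106.5525]
[ 44.8483 109.6366]
[[ 14  14  15  15  12  18  13  15   6  13   8   9   8  21  50  73 108 132
  139 155 164 160 164 162 161 158 154 149 152 154 150 155 187 233 244 243
  242 241]
 [ 17  14  18  15  16  12   7  13  13   3   7   7   4   1  11  19  40  58
   78 111 136 157 161 165 164 161 157 149 152 152 150 148 161 211 242 244
  242 241]
 [ 20  12  13  18  15  23  15  14  12   9  10  14   9  13  11  10  11   3
   24  46  76 112 147 164 166 161 159 150 149 153 150 151 155 206 245 244
  243 242]
 [ 17  17  14  17  17  12  13   8  16  16  15   7  17   7   9  12  12   8
    3   8  26  55 102 146 162 163 155 150 148 149 151 149 150 199 246 247
  243 243]
 [ 12  11  19  37  33  29  17  16  13  16  15  14  15  10   6  15  18   6
   15  12   8  19  47 101 147 159 157 153 154 153 153 144 138 165 215 229
  226 238]
 [  9  18  50  86  98  74  43  36  21  14  14  15  12   6  17  17  10  12
   12   8  10   1  21  56 109 154 154 1
[... 994 characters left out ...]
 154]
 [105  78  61  40  25   3   8   7  23  37  55  80 107 130 146 154 158 157
  151 145 121  97  70  46  30  37  43  39  29  21   5   7  20  50  95 144
  155 153]
 [153 139 121 110  75  46  21  11   5   2  10  22  42  78 109 125 136 149
  152 156 156 147 127 106  85  82 100 102  90  65  39  22  11  47 105 151
  155 137]
 [169 167 161 159 139 108  72  48  35  18  12   7  10  23  43  65  85 106
  132 146 157 158 154 150 140 129 142 147 142 124  94  66  47  75 131 154
  147 121]
 [170 167 170 170 165 152 134 115  99  75  44  23  10   5   6  17  29  47
   75 106 131 146 153 156 158 153 153 157 153 151 143 123 100 123 143 152
  138  88]]
[-0.2893  0.3331  0.3493  1.7775 -0.1299  1.052   1.4668]
```

```bash
cat >> traypose.py <<'E'
AX=P(V,.0003,.108);FD=R.from_euler('z',69.5,degrees=True).as_matrix()@FT
E
python3 -c "
from traypose import *
print(AX);delta([*AX,.10],FD)"
```

```text
[5.73593566e-01 3.10922769e-04]
row [0.0257, 0.0709, 0.1165] [-0.0, 0.0003, -0.1931] mm 69.4 deg 69.5
```

Request:
apply_moves(
  plan=[
    [[0.005,0.015,0,0,0,-0.0195,0.5],[0.01,0.03,0.01,0,0,-0.039,0.5],[0.015,0.045,0.02,0,0,-0.0585,0.5],[0.02,0.06,0.03,0,0,-0.078,0.5],[0.0257,0.0709,0.04,0,0,-0.0975,0.5],[0.0257,0.0709,0.05,0,0,-0.117,0.5],[0.0257,0.0709,0.06,0,0,-0.1365,0.5],[0.0257,0.0709,0.07,0,0,-0.156,0.5]],
  ],
)

```text
time: 21.38
tcp_pos: [0.573, -0.0011, 0.1216]
eef_rot: [-0.001, -0.377, 0.926, 0.0]
ft_force: [0.1, -0.4, -0.2]
width: 0.0427
finger_force: 0.0
```

```bash
python3 -c "
from traypose import *
delta([*AX,.10],FD)"
```

```text
row [-0.0029, 0.0013, 0.0431] [0.0001, -0.0001, -0.0365] mm 21.6 deg 13.1
```

Request:
apply_moves(
  plan=[
    [[-0.0029,0.0013,0.01,0,0,-0.012,0.5],[-0.0029,0.0013,0.02,0,0,-0.024,0.5],[-0.0029,0.0013,0.03,0,0,-0.0365,0.5],[-0.0029,0.0013,0.043,0,0,-0.0365,0.5],[-0.0029,0.0013,0.043,0,0,-0.0365,0.5],[-0.0029,0.0013,0.043,0,0,-0.0365,0.5],[-0.0029,0.0013,0.043,0,0,-0.0365,0.5],[-0.0029,0.0013,0.043,0,0,-0.0365,0.5]],
  ],
)

```text
time: 22.05
tcp_pos: [0.5748, 0.0019, 0.102]
eef_rot: [0.001, -0.478, 0.878, -0.0]
ft_force: [0.1, -0.1, -0.1]
width: 0.0423
finger_force: 0.0
```

Run:
```python
from traypose import *
np.set_printoptions(precision=4,suppress=True)
w=imaging.capture('wrist');s=readout.read_state();print(s['tcp_pos'],s['joint_positions'])
print(proj(w,[*AX,.051]))
r=imaging.tip_of(w,'dial_grip');print([(x['xy'],x['conf'],onz(w,x['xy'],.051)) for x in r])
# dark-bar axis: bar region in the picture
g=cv2.cvtColor(w['pixels'],cv2.COLOR_RGB2GRAY);c=proj(w,[*AX,.054]).round().astype(int);print(c)
for dy in(-12,0,12): print(g[c[1]+dy,c[0]-25:c[0]+26])
delta([*AX,.035],FD)
```

```text
[0.5748 0.002  0.102 ] [-0.1587  0.3699  0.1012  1.8388 -0.0464  0.933   2.5318]
[281.7822 221.3803]
[([282.2, 221.3], 0.87, array([0.5733, 0.0004, 0.051 ]))]
[282 223]
[156 155 152 156 154 156 159 159 153 152 155 156 156 156 158 155 143  99
  37  11  13  15  12  14  13  12  13  16  15  14  14  13  13  34  93 151
 154 144 152 149 148 150 148 156 153 155 155 152 153 156 151]
[155 155 155 154 158 159 159 158 154 152 156 159 158 156 158 156 139  80
  20   8  12  10  14  45  68  68  62  50  27   7   9  12  16  62 125 150
 147 150 146 152 149 152 149 153 155 150 153 154 153 153 149]
[179 173 155 146 143 149 152 156 157 152 156 155 158 156 158 156 128  63
  11  12  13  18  58 111 146 149 132  81  23   9   6  15  35  96 147 151
 149 150 148 149 151 154 155 148 152 149 147 143 145 141 140]
row [0.0047, 0.0002, 0.1342] [-0.0002, 0.0003, -0.0007] mm 67.1 deg 0.3
```

Request:
apply_moves(
  plan=[
    [[0.0047,0,0.02,0,0,0,0.5],[0.0047,0,0.04,0,0,0,0.5],[0.0047,0,0.06,0,0,0,0.5],[0.0047,0,0.08,0,0,0,0.5],[0.0047,0,0.1,0,0,0,0.5],[0.0047,0,0.12,0,0,0,0.5],[0.0047,0,0.134,0,0,0,0.5],[0.0047,0,0.134,0,0,0,0.5]],
  ],
)

```text
time: 22.82
tcp_pos: [0.5718, 0.0002, 0.0326]
eef_rot: [-0.001, -0.479, 0.878, 0.001]
ft_force: [-0.9, -0.9, 0.4]
width: 0.0426
finger_force: 0.0
```

Request:
apply_moves(
  plan=[
    [[0,0,0,0,0,0,0.4],[0,0,0,0,0,0,0.25],[0,0,0,0,0,0,0.15],[0,0,0,0,0,0,0.05],[0,0,0,0,0,0,0],[0,0,0,0,0,0,0],[0,0,0,0,0,0,0],[0,0,0,0,0,0,0]],
  ],
  grip_force=30,
)

```text
time: 23.48
tcp_pos: [0.5734, 0.0003, 0.0349]
eef_rot: [0.001, -0.479, 0.878, 0.0]
ft_force: [0.2, -1.1, -0.1]
width: 0.0002
finger_force: 0.0
```

```bash
python3 -c "
from traypose import *
delta([*AX,.035],FT)"
```

```text
row [-0.0003, -0.0002, -0.0002] [0.0, 0.0003, 0.1924] mm 0.2 deg 69.3
```

The fingers closed fully, so the bar was missed. Using the last picture to see why.

Run:
```python
from traypose import *
w=imaging.capture('wrist');a=imaging.capture('scene');b=imaging.capture('side');s=readout.read_state();print(s['width'],s['finger_force'],s['tcp_pos'])
T=s['tcp_pos'];cs=[]
for p in(w,):
    print(proj(p,T))
W=cv2.resize(w['pixels'][:,:,::-1],(533,400))
def crop(p):
    x,y=proj(p,T).astype(int);return cv2.resize(p['pixels'][y-35:y+35,x-47:x+47,::-1],(267,200),interpolation=cv2.INTER_CUBIC)
cv2.imwrite('pics/w8.png',np.hstack([W,np.vstack([crop(a),crop(b)])]))
```

```text
0.0002742672613490932 0.0 [5.73389012e-01 2.28497852e-04 3.47920880e-02]
[281.22170961 255.81689433]
```

View pics/w8.png

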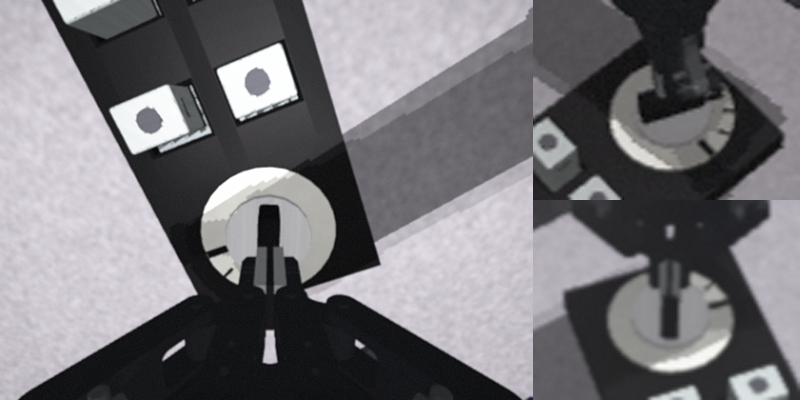

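The picture shows the fingers shut over the pointer half of the bar, centred on it sideways. That suggests the bar top is lower than I took it to be. I'll open, rise and measure its height.

Request:
apply_moves(
  plan=[
    [[0,0,0,0,0,0,0.2],[0,0,0,0,0,0,0.4],[0,0,0,0,0,0,0.5],[0,0,-0.03,0,0,0,0.5],[0,0,-0.07,0,0,0,0.5],[0.04,0,-0.12,0,0,0,0.5],[0.1,0,-0.17,0,0,0,0.5],[0.1,0,-0.17,0,0,0,0.5]],
  ],
)

```text
time: 24.3
tcp_pos: [0.5468, -0.0482, 0.1243]
eef_rot: [0.003, -0.476, 0.88, -0.003]
ft_force: [-0.5, -1.0, -0.1]
width: 0.0423
finger_force: 0.0
```

Run:
```python
from traypose import *
import pickle
np.set_printoptions(precision=4,suppress=True)
w7,_=pickle.load(open('w7.pkl','rb'))
w=imaging.capture('wrist');a=imaging.capture('scene');b=imaging.capture('side');pickle.dump((w,a,b),open('w9.pkl','wb'))
s=readout.read_state();print(s['tcp_pos'],s['width'])
obs=[(w7,(315.1,183.6))]
for p,n in((w,'w'),(a,'scene'),(b,'side')):
    r=imaging.tip_of(p,'dial_grip');q=proj(p,[*AX,.051]);print(n,q,[(x['xy'],x['conf']) for x in r])
    for x in r:
        if np.linalg.norm(q-x['xy'])<12: obs.append((p,x['xy']));break
print(len(obs),tri(obs),tri(obs[:2]))
c=proj(w,[*AX,.054]).round().astype(int);print(c)
g=cv2.cvtColor(w['pixels'],cv2.COLOR_RGB2GRAY)
for dy in(-20,-10,0,10,20): print(g[c[1]+dy,c[0]-22:c[0]+23])
```

```text
[ 0.5462 -0.0418  0.1199] 0.04247385705390368
w [287.2886 276.2257] []
scene [275.8006 223.1883] [([278.5, 225.3], 0.93)]
side [291.5902 218.112 ] [([289.4, 221.3], 0.6), ([307.3, 221.5], 0.4)]
3 (array([0.5743, 0.004 , 0.0374]), [np.float64(0.0029531851603038406), np.float64(0.0022552782813025155), np.float64(0.0027908735022560377)]) (array([0.5758, 0.0027, 0.0403]), [np.float64(0.0019444510851088052), np.float64(0.0019444510851087692)])
[287 278]
[198 198 200 193 197 201 201 201 198 199 199 197 200 201 198 176 104  34
   7   8  11  14  15  15  14   9  13  16   9  21  69 127 152 152 150 155
 154 155 159 156 158 154 156 159 156]
[198 198 196 196 197 201 199 201 199 197 197 198 197 200 201 172  94  24
  13  18  19  14  11  14   7  15  17  10  12  29  88 149 154 155 150 155
 152 151 151 154 150 164 183 207 198]
[189 195 196 196 198 199 203 199 196 197 199 198 196 195 197 169  80  18
  17  13  32  64  83  81  60  32  11   7  24  94 211 255 252 250 250 250
 251 251 251 251 251 252 252 252 250]
[247 248 247 247 247 247 247 247 248 248 248 247 247 248 252 246 113   8
   9  26  86 159 186 186 148  58   1   6  47 159 246 250 248 247 248 248
 249 249 248 248 248 248 248 247 248]
[ 24  22  25  17  19  22  36  37  34  40 101 177 213 230 223 167  72  19
  18  63 191 255 255 249 174  59  18  19  24  79 177 235 225 186 158 143
 113  92  51  36  20  15  27  39  59]
```

Run:
```python
from traypose import *
import pickle
np.set_printoptions(precision=4,suppress=True)
w7,_=pickle.load(open('w7.pkl','rb'));w,a,b=pickle.load(open('w9.pkl','rb'))
G=lambda p:cv2.cvtColor(p['pixels'],cv2.COLOR_RGB2GRAY).astype(np.float32)
print('w9',G(w)[262:312,287].astype(int))
d=np.array([.928,.372]);c0=np.array([322.,189.3])
pts=(c0+np.arange(-10,32)[:,None]*d).astype(np.float32)
print('w7',cv2.remap(G(w7),pts[:,0],pts[:,1],cv2.INTER_LINEAR).ravel().astype(int))
print(pts[0],pts[-1])
# bar width at assumed z
for z in(.04,.047,.054): print(z,np.linalg.norm(onz(w,(281.0,268),z)-onz(w,(295.3,268),z))*1e3)
```

```text
w9 [ 15   9  15  15  17  11  11  16  21  18  19  12  17  18  12  30  83 150
 184 191 186 185 187 186 190 190 186 189 188 184 184 183 186 208 244 255
 255 255 255 246 130  32  22  60 128 177 189 191 190 192]
w7 [ 13  12  24  65 119 147 153 153 147 150 149 156 155 148 148 150 149 152
 149 146 149 146 150 154 153 153 151 152 153 154 153 152 152 154 152 151
 151 134  89  31  16  16]
[312.72 185.58] [350.768 200.832]
0.04 12.41964206630371
0.047 12.070051558331313
0.054 11.720461050358912
```

Run:
```python
from traypose import *
import pickle
np.set_printoptions(precision=4,suppress=True)
w7,_=pickle.load(open('w7.pkl','rb'));w,a,b=pickle.load(open('w9.pkl','rb'))
X,e=tri([(w7,(315.7,186.8)),(w,(287.5,278.1))]);Y,e2=tri([(w7,(348.2,199.8)),(w,(286.9,302.0))]);print(X,e,Y,e2,np.linalg.norm(X-Y))
d=(Y-X)[:2];print('angle',np.degrees(np.arctan2(d[1],d[0])-V[2]))
for z in (.04,.047,.054):
  A=onz(w7,(315.7,186.8),z),onz(w7,(348.2,199.8),z);B=onz(w,(287.5,278.1),z),onz(w,(286.9,302.),z)
  print(z,(A[0]-B[0])*1e3,(A[1]-B[1])*1e3, np.degrees(np.arctan2(*(A[1]-A[0])[1::-1])-V[2]),np.degrees(np.arctan2(*(B[1]-B[0])[1::-1])-V[2]))
# same check for coil hole tops in P6 and P3
G=hole
for p in[(.027,.023),(-.027,.023)]:
    q=proj(w,[*P(V,*p),.048]);q7=proj(w7,[*P(V,*p),.048]);print(q,hole(w,q,16),q7,hole(w7,q7,10))
```

```text
[0.5737 0.0003 0.0542] [np.float64(0.00025205124713379286), np.float64(0.00025205124713363267)] [0.5947 0.0291 0.0379] [np.float64(0.0022233449672651906), np.float64(0.002223344967264943)] 0.039171562105202486
angle 65.80391146110367
0.04 [-0.0172 -6.2091  0.    ] [ 4.7668  1.1157 -0.    ] 68.15844084747789 67.88535050182128
0.047 [ 0.2496 -3.1476  0.    ] [4.968  4.0736 0.    ] 68.15844084747782 67.88535050182118
0.054 [ 0.5165 -0.0862  0.    ] [5.1692 7.0316 0.    ] 68.15844084747775 67.88535050182128
[216.3624 194.9252] [([214.1, 192.2], 164), ([221.3, 208.0], 171)] [221.1726 212.6587] [([221.5, 213.2], 50)]
[280.9995 170.3484] [([268.6, 155.1], 30), ([283.0, 175.5], 26), ([291.0, 184.0], 72)] [217.6608 153.4845] [([217.5, 153.4], 125)]
```

```bash
sed -i "s/'z',69.5/'z',68.0/" traypose.py; python3 -c "
from traypose import *
delta([*AX,.070],FD);delta([*AX,.033],FD)"
```

```text
row [-0.0989, -0.0027, 0.0974] [0.0002, 0.0002, 0.0038] mm 69.4 deg 1.4
row [-0.0988, -0.0027, 0.1714] [0.0002, 0.0002, 0.0038] mm 98.9 deg 1.4
```

Request:
apply_moves(
  plan=[
    [[-0.05,-0.001,0.02,0,0,0.002,0.4],[-0.0988,-0.0027,0.05,0,0,0.0038,0.4],[-0.0988,-0.0027,0.08,0,0,0.0038,0.4],[-0.0988,-0.0027,0.11,0,0,0.0038,0.4],[-0.0988,-0.0027,0.135,0,0,0.0038,0.4],[-0.0988,-0.0027,0.155,0,0,0.0038,0.4],[-0.0988,-0.0027,0.171,0,0,0.0038,0.4],[-0.0988,-0.0027,0.171,0,0,0.0038,0.4]],
  ],
)

```text
time: 25.27
tcp_pos: [0.5727, -0.0006, 0.0321]
eef_rot: [-0.001, -0.469, 0.883, 0.001]
ft_force: [0.2, -0.8, -0.1]
width: 0.0344
finger_force: 0.0
```

Request:
apply_moves(
  plan=[
    [[0,0,0,0,0,0,0.3],[0,0,0,0,0,0,0.25],[0,0,0,0,0,0,0.2],[0,0,0,0,0,0,0.18],[0,0,0,0,0,0,0.16],[0,0,0,0,0,0,0.14],[0,0,0,0,0,0,0.12],[0,0,0,0,0,0,0.1]],
  ],
  grip_force=30,
)

```text
time: 25.93
tcp_pos: [0.5742, -0.001, 0.0344]
eef_rot: [0.001, -0.468, 0.884, 0.0]
ft_force: [-0.4, -0.1, 0.3]
width: 0.0087
finger_force: 0.0
```

Request:
apply_moves(
  plan=[
    [[0,0,0,0,0,0.01,0],[0,0,0,0,0,0.02,0],[0,0,0,0,0,0.03,0],[0,0,0,0,0,0.04,0],[0,0,0,0,0,0.05,0],[0,0,0,0,0,0.06,0],[0,0,0,0,0,0.07,0],[0,0,0,0,0,0.08,0]],
  ],
)

```text
time: 26.6
tcp_pos: [0.5742, -0.001, 0.0343]
eef_rot: [0.001, -0.232, 0.973, 0.0]
ft_force: [-0.4, 0.1, -0.2]
width: -0.0001
finger_force: 0.0
```

```bash
cat > dial.py <<'E'
from traypose import *
# scene/side views: find the dial angle from the dark bar/pointer sampled round the scale (r=33 mm) at z=.028/.0205
def prof(p,r,z):
    g=cv2.cvtColor(p['pixels'],cv2.COLOR_RGB2GRAY).astype(np.float32)
    th=np.radians(np.arange(-60,121,5))
    q=np.array([proj(p,[*P(V,.0003+r*np.cos(t),.108+r*np.sin(t)),z]) for t in th],np.float32)
    return list(zip(np.arange(-60,121,5).tolist(),cv2.remap(g,q[:,0],q[:,1],cv2.INTER_LINEAR).ravel().astype(int).tolist()))
if __name__=='__main__':
    s=readout.read_state();print(s['tcp_pos'],s['width'],s['finger_force'],s['ft_torque'])
    for n in('scene','side'):
        p=imaging.capture(n);print(n,[prof(p,r,.028) for r in(.023,)],'\n  z54',prof(p,.016,.054))
E
python3 dial.py
```

```text
[ 0.57417698 -0.00096691  0.03427764] -9.576748113081736e-05 0.0 [0.00201038 0.04015355 0.01740249]
scene [[(-60, 122), (-55, 122), (-50, 122), (-45, 121), (-40, 122), (-35, 121), (-30, 121), (-25, 121), (-20, 121), (-15, 121), (-10, 121), (-5, 121), (0, 121), (5, 123), (10, 122), (15, 123), (20, 124), (25, 123), (30, 123), (35, 123), (40, 122), (45, 118), (50, 101), (55, 57), (60, 35), (65, 22), (70, 20), (75, 19), (80, 20), (85, 22), (90, 30), (95, 55), (100, 98), (105, 87), (110, 64), (115, 65), (120, 51)]] 
  z54 [(-60, 15), (-55, 17), (-50, 17), (-45, 17), (-40, 16), (-35, 18), (-30, 19), (-25, 18), (-20, 17), (-15, 17), (-10, 17), (-5, 19), (0, 18), (5, 18), (10, 19), (15, 16), (20, 15), (25, 18), (30, 19), (35, 20), (40, 21), (45, 26), (50, 37), (55, 65), (60, 96), (65, 88), (70, 67), (75, 46), (80, 69), (85, 91), (90, 85), (95, 63), (100, 36), (105, 30), (110, 26), (115, 25), (120, 25)]
side [[(-60, 147), (-55, 147), (-50, 146), (-45, 146), (-40, 146), (-35, 146), (-30, 145), (-25, 145), (-20, 145), (-15, 145), (-10, 145), (-5, 146), (0, 146), (5, 146), (10, 146), (15, 146), (20, 146), (25, 144), (30, 134), (35, 95), (40, 54), (45, 39), (50, 38), (55, 43), (60, 60), (65, 80), (70, 88), (75, 77), (80, 60), (85, 67), (90, 82), (95, 98), (100, 120), (105, 136), (110, 140), (115, 140), (120, 140)]] 
  z54 [(-60, 147), (-55, 148), (-50, 147), (-45, 147), (-40, 147), (-35, 145), (-30, 141), (-25, 137), (-20, 133), (-15, 124), (-10, 111), (-5, 92), (0, 72), (5, 54), (10, 41), (15, 38), (20, 36), (25, 36), (30, 36), (35, 37), (40, 37), (45, 37), (50, 38), (55, 40), (60, 45), (65, 55), (70, 67), (75, 77), (80, 70), (85, 62), (90, 60), (95, 73), (100, 77), (105, 75), (110, 64), (115, 54), (120, 47)]
```

Request:
apply_moves(
  plan=[
    [[0,0,0,0,0,0,0.2],[0,0,0,0,0,0,0.35],[0,0,0,0,0,-0.018,0.4],[0,0,0,0,0,-0.036,0.4],[0,0,0,0,0,-0.054,0.4],[0,0,0,0,0,-0.07,0.4],[0,0,0.005,0,0,-0.08,0.4],[0,0,0.009,0,0,-0.08,0.4]],
  ],
)

```text
time: 27.37
tcp_pos: [0.5743, -0.0011, 0.0298]
eef_rot: [0.001, -0.469, 0.883, 0.0]
ft_force: [0.1, 0.7, -0.2]
width: 0.0343
finger_force: 0.0
```

Request:
apply_moves(
  plan=[
    [[0,0,0,0,0,0,0.3],[0,0,0,0,0,0,0.2],[0,0,0,0,0,0,0.15],[0,0,0,0,0,0,0.1],[0,0,0,0,0,0,0.05],[0,0,0,0,0,0,0],[0,0,0,0,0,0,0],[0,0,0,0,0,0,0]],
  ],
  grip_force=40,
)

```text
time: 28.03
tcp_pos: [0.5741, -0.0009, 0.0299]
eef_rot: [0.001, -0.468, 0.884, 0.0]
ft_force: [-1.5, 0.2, 2.8]
width: 0.0094
finger_force: 39.2
```

Four millimetres deeper, the bar is gripped (9.4 mm, 39 N). Now turning it to zero.

Request:
apply_moves(
  plan=[
    [[0,0,0,0,0,0.008,0],[0,0,0,0,0,0.02,0],[0,0,0,0,0,0.032,0],[0,0,0,0,0,0.044,0],[0,0,0,0,0,0.056,0],[0,0,0,0,0,0.068,0],[0,0,0,0,0,0.08,0],[0,0,0,0,0,0.092,0]],
  ],
)

```text
time: 28.7
tcp_pos: [0.5738, -0.0006, 0.0299]
eef_rot: [0.0, -0.195, 0.981, 0.001]
ft_force: [-2.7, 0.8, 2.4]
width: 0.0098
finger_force: 39.3
```

```bash
python3 -c "
from traypose import *
delta([*AX,.030],FT)"
```

```text
row [-0.0003, 0.0019, -0.0002] [0.0002, 0.0001, 0.0961] mm 1.0 deg 34.6
```

Request:
apply_moves(
  plan=[
    [[0,0,0,0,0,0.012,0],[0,0,0,0,0,0.028,0],[0,0,0,0,0,0.044,0],[0,0,0,0,0,0.06,0],[0,0,0,0,0,0.076,0],[0,0,0,0,0,0.09,0],[0,0,0,0,0,0.096,0],[0,0,0,0,0,0.096,0]],
  ],
)

```text
time: 29.37
tcp_pos: [0.5738, -0.0002, 0.0299]
eef_rot: [0.0, 0.103, 0.995, 0.001]
ft_force: [-2.6, 1.3, 4.3]
width: 0.0099
finger_force: 39.5
```

Request:
apply_moves(
  plan=[
    [[0,0,0,0,0,0,0],[0,0,0,0,0,0,0],[0,0,0,0,0,0,0.15],[0,0,0,0,0,0,0.25],[0,0,0,0,0,0,0.35],[0,0,0,0,0,0,0.4],[0,0,-0.02,0,0,0,0.4],[0,0,-0.06,0,0,0,0.4]],
  ],
)

```text
time: 30.03
tcp_pos: [0.5722, -0.0014, 0.0584]
eef_rot: [-0.002, 0.103, 0.995, -0.0]
ft_force: [-0.4, 0.6, 0.4]
width: 0.034
finger_force: 0.0
```

Request:
apply_moves(
  plan=[
    [[0,0,-0.04,0,0,0,0.4],[0,0,-0.09,0,0,0,0.4],[0,0,-0.14,0,0,0,0.4],[0,0,-0.2,0,0,0,0.4],[0,0,-0.25,0,0,0,0.4],[0,0,-0.27,0,0,0,0.4],[0,0,-0.27,0,0,0,0.4],[0,0,-0.27,0,0,0,0.4]],
  ],
)

```text
time: 30.7
tcp_pos: [0.5738, -0.0012, 0.1947]
eef_rot: [0.001, 0.103, 0.995, 0.001]
ft_force: [-1.1, -0.1, -1.2]
width: 0.0337
finger_force: 0.0
```

Run:
```python
from dial import *
np.set_printoptions(precision=4,suppress=True)
s=readout.read_state();print(s['tcp_pos'])
w=imaging.capture('wrist');c=proj(w,[*AX,.054]).round().astype(int);print(c)
g=cv2.cvtColor(w['pixels'],cv2.COLOR_RGB2GRAY)
pts=[]
for dy in range(-12,16,3):
    r=g[c[1]+dy,c[0]-14:c[0]+15].astype(float);i=np.where(r<90)[0];pts.append([c[0]-14+(i.min()+i.max())/2,c[1]+dy]) ;print(dy,i.min()-14,i.max()-14)
a,b=onz(w,pts[1],.054),onz(w,pts[-2],.054);d=b-a;print('bar angle deg',np.degrees(np.arctan2(d[1],d[0])-V[2]))
print(prof(w,.030,.024)[6:20]);print(prof(w,.038,.0205)[6:20])
for p in [(.027,-.041),(.027,.023),(-.027,-.105),(.027,-.105),(-.027,-.041),(-.027,.023)]:
    q=proj(w,[*P(V,*p),.048]);print('coil',q.round(1),hole(w,q,12) if 15<q[0]<545 else '')
```

```text
[ 0.5738 -0.0012  0.1947]
[284 192]
-12 -5 6
-9 -5 6
-6 -5 6
-3 -5 5
0 -5 5
3 -5 5
6 -5 5
9 -5 5
12 -5 5
15 -5 5
bar angle deg -1.0117111648673751
[(-30, 185), (-25, 183), (-20, 184), (-15, 175), (-10, 39), (-5, 45), (0, 143), (5, 40), (10, 46), (15, 179), (20, 184), (25, 181), (30, 179), (35, 182)]
[(-30, 184), (-25, 185), (-20, 182), (-15, 183), (-10, 183), (-5, 157), (0, 14), (5, 164), (10, 183), (15, 180), (20, 184), (25, 91), (30, 177), (35, 180)]
coil [138.8 215.1] [([150.7, 207.1], 15), ([139.0, 215.3], 93), ([127.6, 220.9], 33)]
coil [201.3 215.3] [([212.1, 213.7], 66), ([198.9, 215.8], 88)]
coil [ 65.2 162.4] [([76.8, 153.2], 12), ([65.0, 161.9], 107), ([53.7, 169.4], 26)]
coil [ 76.3 214.9] [([87.6, 206.8], 17), ([76.0, 214.5], 88), ([64.9, 221.2], 40)]
coil [131.2 162.6] [([130.8, 162.3], 107), ([119.4, 170.3], 21)]
coil [197.1 162.9] [([196.9, 162.9], 101), ([185.1, 170.4], 12)]
```

Run:
```python
from traypose import *
w=imaging.capture('wrist');g=cv2.cvtColor(w['pixels'],cv2.COLOR_RGB2GRAY)
print(g[208:223:2,186:222])
for r in imaging.trace(w,'seated_1'): print(np.round(r['rect']).tolist(),round(r['conf'],2))
```

```text
[[ 69 163 232 235 233 234 233 235 236 234 236 236 236 236 235 235 235 235
  236 236 237 238 237 229 173  92  71  76  73  80  78  64  41  75 101  80]
 [ 58 146 225 237 234 235 235 234 235 236 236 236 234 236 236 235 236 236
  236 236 235 236 238 236 185 101  68  76  77  81  75  62  36  52  81  74]
 [ 45 136 217 237 235 235 235 232 221 209 206 197 168 135 127 156 201 227
  236 236 236 238 239 238 193 102  68  78  78  74  79  68  49  88 121  92]
 [ 39 105 194 237 237 233 232 207 168 112  91  92  97  93  88  91 107 156
  218 240 236 236 236 230 179  97  72  76  79  74  78  65  38  57 101  99]
 [ 32  84 171 232 233 232 222 170 100  89  99  99 100  98  98  99  96  99
  144 209 235 235 235 233 191 117  77  76  79  77  78  70  47  56 112 138]
 [ 31  72 162 229 235 232 231 198 124  89  94  98  96  97  97 100  98  92
  105 169 231 233 233 235 209 141  79  74  75  77  78  74  50  57 103  94]
 [ 28  49 148 226 235 230 233 227 188 118  96  94  98  97  95  96  92 101
  143 201 234 235 235 234 217 158  87  71  73  77  79  66  51  48  72  68]
 [ 27  45 135 214 232 232 233 235 226 194 164 123 111 110 118 135 154 184
  210 234 235 231 231 231 219 167  91  71  77  74  69  46  16   1   1  10]]
[63.0, 191.0, 109.0, 230.0] 0.94
[185.0, 148.0, 218.0, 184.0] 0.75
[52.0, 142.0, 98.0, 181.0] 0.75
[119.0, 146.0, 160.0, 178.0] 0.67
```

Zero reads well: the pointer is symmetric about 0° and the zero mark is at 0°. Spare B's top sits about 2 mm to −y with a slight yaw, so I'll check its height from a second viewpoint.

Request:
apply_moves(
  plan=[
    [[0,-0.04,0,0,0,0,0.4],[0,-0.1,0,0,0,0,0.4],[0,-0.16,0,0,0,0,0.4],[0,-0.22,0,0,0,0,0.4],[0,-0.28,0,0,0,0,0.4],[0,-0.34,0.01,0,0,0,0.4],[0,-0.36,0.01,0,0,0,0.4],[0,-0.36,0.01,0,0,0,0.4]],
  ],
)

```text
time: 31.52
tcp_pos: [0.5348, -0.1809, 0.1883]
eef_rot: [-0.001, 0.106, 0.994, -0.0]
ft_force: [0.7, -0.5, 0.6]
width: 0.034
finger_force: 0.0
```

Run:
```python
from traypose import *
import pickle
np.set_printoptions(precision=4,suppress=True)
w7,_=pickle.load(open('w7.pkl','rb'))
w=imaging.capture('wrist');g=cv2.cvtColor(w['pixels'],cv2.COLOR_RGB2GRAY).astype(np.float32)
g7=cv2.cvtColor(w7['pixels'],cv2.COLOR_RGB2GRAY)
print(readout.read_state()['tcp_pos'])
for n,p in [('P6',(.027,.023)),('P5',(.027,-.041)),('P3',(-.027,.023)),('P2',(-.027,-.041)),('P4',(.027,-.105))]:
    q=proj(w,[*P(V,*p),.048]);q7=proj(w7,[*P(V,*p),.048]);print(n,q,hole(w,q,12),'| w7',q7,hole(w7,q7,9))
q=proj(w,[*P(V,.027,.023),.048]).astype(int);print(q,'\n',g[q[1]-7:q[1]+8:2,q[0]-18:q[0]+16].astype(int))
print(g7[205:222:2,204:238])
```

```text
[ 0.5361 -0.178   0.1884]
P6 [382.7435 218.5662] [([393.5, 220.5], 97), ([380.0, 219.1], 96)] | w7 [221.1726 212.6587] [([221.5, 213.2], 50)]
P5 [319.2368 218.678 ] [([319.5, 218.7], 83)] | w7 [151.1154 212.4172] [([151.4, 212.5], 111)]
P3 [388.1265 165.2938] [([387.8, 165.0], 106), ([399.7, 172.1], 19)] | w7 [217.6608 153.4845] [([217.5, 153.4], 124)]
P2 [321.1089 165.4247] [([320.9, 165.1], 101)] | w7 [143.1926 153.1084] [([142.9, 152.8], 131)]
P4 [255.7592 218.7897] [([268.0, 219.0], 25), ([258.9, 218.8], 27)] | w7 [ 80.7915 212.1749] [([80.5, 211.7], 113)]
[382 218] 
 [[ 81  76  74  73  89 139 208 236 233 233 232 230 232 231 230 230 232 228
  229 229 229 230 227 227 228 227 228 225 191  91  30  23  25  27]
 [ 76  73  75  75 101 165 221 234 233 233 231 233 233 232 227 213 202 201
  201 209 224 227 227 226 226 227 230 225 174  71  23  26  28  28]
 [ 78  72  76  78 120 185 227 233 230 232 232 211 148 113 106 103  97  90
   87  94 129 180 224 232 231 228 230 215 151  59  23  31  26  29]
 [ 74  74  74  73 126 195 230 232 230 229 205 129  86  90  92  92  97  91
   98  93  95 119 179 22
[... 1177 characters left out ...]
  70 167 239 243 243 242 237 182 117  99 108 110 109 107 106  95  73
   66  66  71 111 150 162 166 163 160 136  96  81  83  84  76  54]
 [ 35  63 152 234 243 241 241 241 217 134 102 106 109 106 109 108  94  82
   65  65  77 115 159 165 166 165 157 135 103  83  82  79  81  69]
 [ 30  50 143 232 242 240 241 243 239 205 143 114 104 104 109  97  68  60
   59  76 113 150 164 166 165 165 156 129  99  86  85  81  77  48]
 [ 27  57 149 235 243 241 241 242 243 242 240 223 184 146 148 148 132 104
  117 142 168 169 169 160 162 179 199 177 119  85  81  74  46  24]
 [ 32  45 120 213 245 242 241 240 238 237 239 241 241 239 241 241 235 216
  229 242 244 227 179 177 200 223 239 225 157  94  75  65  33  21]]
```

Spare B's top is about 2.3 mm sideways, within the pocket clearance, and its height matches the seated coils, so it is home. Handing in.

```bash
python3 -c "
from station import workorder
print(workorder.close_job())"
```

```text
the job is handed in; nothing more can be done
None
```

I placed both spare coils in pockets 5 and 6 (the second about 2.3 mm off-centre, within the 6 mm limit), turned the dial to within about 1° of zero, and handed the job in at about 32 s; it returned no verdict.

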